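# Lock the nuts of a table's levelling foot

### The arm

A 7-joint arm with a two-finger parallel gripper is mounted at the origin on the work surface. World frame = base frame: x ahead of the robot, y to its left, z up, the work surface at z = 0. Lengths are in m, angles in degrees, forces in N, time in s.
With the tool pointing down it reaches from about 0.35 to 0.775 m from the base axis. Payload 3.1 kg.
Tool frame: the origin (TCP) lies on the centre line of the jaws, within the pads' length; the fingertips stand 17 mm ahead of it and the grasp point (between the pads) lies 2 mm behind it (robot.tip_reach is the distance from the TCP to the fingertips, in m); z points along the fingers, y is the direction in which the jaws open and shut (so a half turn about z gives the same grasp; the last joint's range is limited). The gripper opens to 85 mm and grips with 20 to 120 N. Pads are 22 mm wide; open, the fingers measure 114 mm over their backs; the gripper's body (76 mm by 85 mm) begins 54 mm behind the grasp point. The pads swing forward as they close: fully open they stand 13 mm farther back than shut.
Start: joints at [61.324, 17.813, 0.802, 86.603, -0.252, 75.585, -1.558], TCP at [0.244, -0.493, 0.248] pointing down, gripper open.
Joint ranges: [-154.91, 154.91], [-16.99, 109.72], [-72.82, 74.43], [7.12, 147.25], [-82.49, 262.49], [11.32, 116.49], [-174.64, 174.64]. Speed limits (degrees/s): [159.86, 159.86, 180, 180, 180, 180, 180].

### API

Orientations are given as [roll, pitch, yaw] about the fixed x, y, z axes, in that order (R = Rz(yaw) Ry(pitch) Rx(roll)).
In Python, from station import robot, fingers, vision, workorder, recognise gives the robot as it stands. Calls block until the motion is done:
- robot.move_to(position, orientation): joint-space move of the TCP to a pose.
- robot.line_to(position, orientation=None, velocity=0.15, f_stop=None): straight line of the TCP; orientation=None keeps the orientation; velocity is the mean speed in m/s. With f_stop (N) it stops when the force on the tool has changed by that much, and returns True; else False.
- robot.move_j(angles): joint-space move.
- fingers.gripper_to(opening, force=None): opening from 0.0 (shut) to 1.0 (fully open); force is the grip in N (None keeps the last); returns when the fingers have stopped.
- robot.pause(seconds).
- robot.inverse_kinematics(position, orientation): joint angles nearest the present ones, or None.
- vision.grab_frame(name): name is "side" or "top"; returns the picture (420x560x3 uint8, red, green, blue); there is no depth.
- vision.calibration(name): a dict with "mtx" (3x3 intrinsics, pixels), "k1" (the pictures are not rectified: a ray, as slopes to the right and down, at radius r is drawn at 1 + k1 r^2 times it, then the intrinsics apply), "extrinsics" (4x4, takes a point from world to camera coordinates). Camera axes: x right, y up, looking along -z (the intrinsics and any distortion apply to the point x, -y, -z); pixel columns grow to the right and rows downward; lengths in m; the calibration is good to about 2 mm. A picture is of the moment at which its call begins. calibration takes no time and is no camera call.
A pose or a line that the arm cannot do raises robot.PlanningError and nothing moves.
- workorder.close_job(): hands the job in, once; it reports no verdict.
Trained networks look in the newest picture that a camera, given by its name, has taken for a name from the list of things; names that differ only in an ending like _2 or _b are one class to them, and where a whole thing is asked for, a point or a joint stands for the part that bears it (a point fixed in the world has none). Each returns a list of dicts, best first, with "p" (0 to 1); they miss things now and then, are a little off and sometimes report something else, mostly with a low value. They report only what shows in the picture. A call takes as long as a camera call. They do not tell look-alikes from the thing itself.
- recognise(label, camera): "rect" ([centre column, centre row, width, height] in pixels, round what is visible of it).
Readings, each from a call of its own:
- robot.current_time_s(): time.
- robot.current_joint_positions(): joint angles.
- robot.current_dq(): joint speeds.
- robot.current_joint_torque(): joint torques, N m.
- robot.current_tool_pos(): TCP position.
- robot.current_eef_rot(): TCP orientation.
- robot.current_contact_force(): force on the tool from outside, world axes, zero at the start.
- robot.current_torque(): the same for the moment, N m.
- robot.current_finger_gap(): opening from 0.0 (shut) to 1.0 (fully open).
Only numpy, scipy, OpenCV 4.12 (cv2) and the standard library are available. Lean on these libraries where they do the work, as an engineer would, in place of code of your own. Each camera call takes 0.05 s, during which the arm holds its last target.

### The job

The domino table's spare levelling foot has to have its nuts locked. Stand it with its square plate flat on the boards inside the square batten frame, so that it cannot turn, and let go; then take it by the upper nut, run that nut down the stud clockwise and tighten it firmly against the lower nut. Leave the foot standing in the frame, nuts tight, and do not move or tip the saint, the tumbler, the cup or the salt pot.

Things in the scene. Friction and masses are not known exactly. Their poses are not given: they have to be found in the camera images.
- foot_base (a point): Loose steel levelling foot, about 0.6 kg, standing upright at the start: a square plate 60 x 60 x 10 mm below, a collar 26 mm across from 10 to 22 mm, a lower hexagon nut (30 mm across flats, 18 mm high, fixed on the stud, from 22 to 40 mm up), a captive upper hexagon nut above it, and a threaded stud 20 mm across that ends 100 mm up. This point is the centre of the plate's underside; x and y along the plate's sides, z up the stud.
- stud_top (a point): Centre of the foot's stud at its top end, 100 mm above foot_base. The bare stud above the upper nut (at least the top 33 mm) can be gripped to carry the foot.
- upper_nut_center (a point): Centre of the upper hexagon nut: 34 mm across flats, 39 mm across corners, 18 mm high (9 mm above and below this point), captive on the stud; it is wider than the lower nut. The frame turns with the nut; x is square to a flat (flats face every 60 degrees from x), z up the stud.
- upper_nut_turn (a joint): Turn of the upper nut, rad, over several turns: positive = backed off anticlockwise seen from above, 0 = just touches the lower nut, negative = tightened. Starts 3.2 to 5.2. It sinks 0.95 mm per rad clockwise, runs stiffly (0.12 N m; an unheld foot may turn along) and stays where left; a grip that does not follow it down lifts the foot slightly. A further 0.4 to 0.8 rad past touching is firmly tight.
- upper_nut: The upper nut itself: origin at the centre of its underside, 9 mm below upper_nut_center; axes as upper_nut_center.
- lower_nut: The lower hexagon nut, fixed on the foot's stud; origin at the centre of its underside, 22 mm above foot_base; 18 mm high, 30 mm across flats.
- foot: The whole foot; origin and axes as foot_base.
- frame_pocket (a point): Frame of four crate-board battens fixed to the boards, outside 100 x 100 mm, battens 18 mm wide and 14 mm high, round a square pocket 64 x 64 mm whose mouth widens to 70 mm over the top 4 mm; its floor is the table. This point is the pocket's centre on the table; x and y along its sides (the foot fits any of four ways).
- saint: Bystander: pink-glazed ceramic saint figurine, 44 mm across its foot, 123 mm high with its halo; origin at the centre of its underside, z up. Stands 62 to 76 mm from the foot's axis at the start.
- tumbler: Bystander: small steel tumbler, 48 mm across, 60 mm high; origin at the centre of its underside. Stands 64 to 80 mm from the foot's axis at the start.
- cup: Bystander: chunky orange plastic cup, 72 mm across, 85 mm high; origin at the centre of its underside. Stands 91 to 106 mm from the pocket's centre.
- salt: Bystander: white ceramic salt pot, 50 mm across its foot, narrowing to a closed top 80 mm high; origin at the centre of its underside. Stands 82 to 98 mm from the pocket's centre.
Mind the look-alikes: they are no part of the job. Leave any blue, green or yellow look-alike of the foot alone.

How it is judged:
By the outcome, as a careful person would: the job done as asked, in the order asked, and still so for the second after the job is handed in, with the robot touching nothing.
It also fails if it takes over 61 s, if anything falls off the work surface, if the arm or the gripper's body presses on something with over 40 N, if the wrist force passes 120 N, or if a joint passes its speed limit or range.

## Working session

There is one attempt and no reset: what is moved stays moved. The work goes in short steps, each a Python script; the robot and the scene stay as the last script left them, time stands still between calls to the robot, and variables do not carry over. Pictures are saved under pics/ and viewed, and the job is handed in when it is done.

```bash
ls; mkdir -p pics
python3 - <<'E'
from station import robot, fingers, vision, workorder, recognise
import cv2
for n in("side","top"):
    im=vision.grab_frame(n); cv2.imwrite(f"pics/{n}0.png",im[:,:,::-1])
    c=vision.calibration(n); print(n,c)
    for l in ["foot","upper_nut","lower_nut","stud_top","frame_pocket","saint","tumbler","cup","salt"]:
        try:
            print(l,[( [round(float(v)) for v in d["rect"]],round(d["p"],2)) for d in recognise(l,n)][:4])
        except Exception as e: print(l,repr(e))
print(robot.current_time_s())
E
```

```text
pics
side {'mtx': array([[400.42454702,   0.        , 286.21705641],
       [  0.        , 400.42454702, 207.31068583],
       [  0.        ,   0.        ,   1.        ]]), 'k1': -0.1181074185064953, 'extrinsics': array([[-0.9958523 , -0.08940564, -0.01687666,  0.55410724],
       [ 0.037894  , -0.5761991 ,  0.81643043, -0.09369937],
       [-0.08271781,  0.8124046 ,  0.57719713, -1.06805037],
       [ 0.        ,  0.        ,  0.        ,  1.        ]])}
foot [([259, 198, 20, 36], 0.63), ([287, 160, 11, 30], 0.59), ([296, 181, 21, 36], 0.58), ([324, 165, 14, 29], 0.58)]
upper_nut [([284, 160, 15, 9], 0.64), ([259, 195, 12, 9], 0.63), ([296, 179, 12, 12], 0.49), ([320, 163, 12, 12], 0.42)]
lower_nut [([292, 186, 13, 5], 0.52)]
stud_top [([261, 196, 27, 34], 0.71), ([296, 180, 20, 28], 0.64), ([327, 165, 16, 29], 0.63), ([285, 159, 14, 32], 0.54)]
frame_pocket [([298, 305, 47, 42], 0.94)]
saint [([316, 183, 15, 37], 0.92)]
tumbler [([295, 177, 16, 10], 0.75), ([294, 180, 20, 34], 0.63), ([276, 181, 11, 22], 0.58)]
cup [([253, 299, 36, 54], 0.97)]
salt [([334, 289, 21, 32], 0.7), ([250
[... 405 characters left out ...]
    [-2.20170171e-01, -1.14176515e-02,  9.75394655e-01,
        -8.84454669e-01],
       [ 0.00000000e+00,  0.00000000e+00,  0.00000000e+00,
         1.00000000e+00]])}
foot [([422, 272, 29, 29], 0.93), ([378, 234, 28, 29], 0.87), ([430, 220, 31, 23], 0.7), ([338, 195, 27, 27], 0.67)]
upper_nut [([380, 234, 12, 18], 0.67), ([425, 269, 15, 16], 0.59), ([342, 190, 14, 12], 0.46)]
lower_nut []
stud_top [([376, 236, 29, 27], 0.88), ([423, 271, 35, 32], 0.79), ([430, 222, 31, 24], 0.78), ([339, 193, 31, 28], 0.76)]
frame_pocket [([193, 242, 45, 51], 0.59)]
saint [([370, 262, 25, 22], 0.75)]
tumbler [([389, 208, 26, 22], 0.83)]
cup [([173, 199, 32, 34], 0.72)]
salt [([193, 275, 25, 16], 0.81)]
1.0
```

Run:
```python
import cv2
a=cv2.imread("pics/top0.png");cv2.imwrite("pics/topA.png",cv2.resize(a[160:310,300:470],None,fx=4.5,fy=4,interpolation=cv2.INTER_CUBIC)[:600,:800])
cv2.imwrite("pics/topB.png",cv2.resize(a[170:310,130:280],None,fx=4,fy=4,interpolation=cv2.INTER_CUBIC))
a=cv2.imread("pics/side0.png");cv2.imwrite("pics/sideA.png",cv2.resize(a[130:250,225:365],None,fx=5,fy=5,interpolation=cv2.INTER_CUBIC))
cv2.imwrite("pics/sideB.png",cv2.resize(a[250:350,210:370],None,fx=5,fy=5,interpolation=cv2.INTER_CUBIC))
```

```text
(no output)
```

View pics/top0.png

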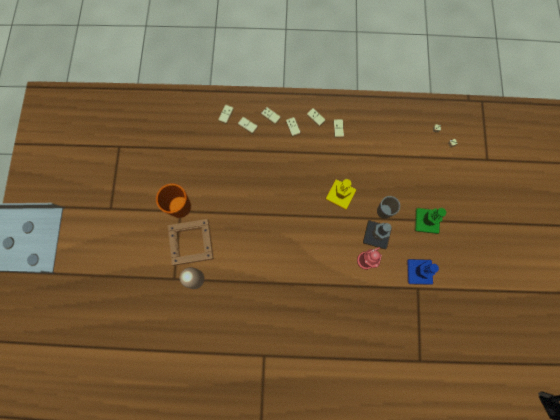

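View pics/topA.png

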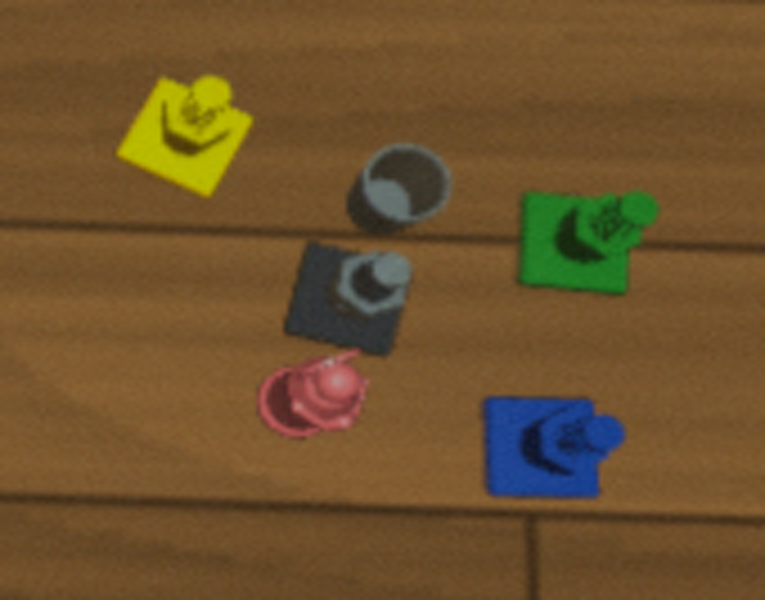

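View pics/topB.png

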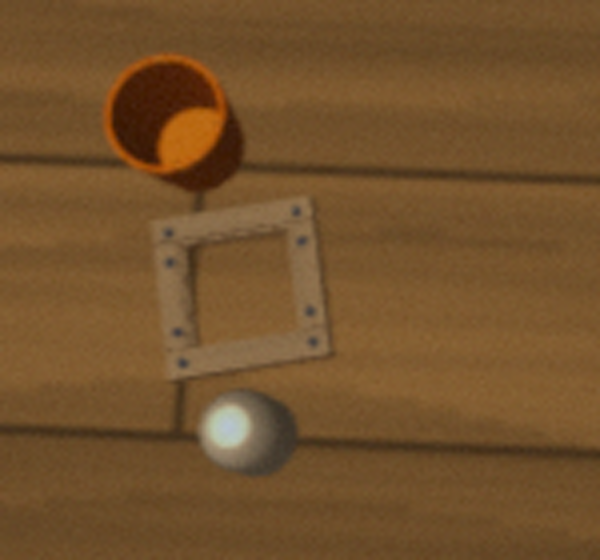

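View pics/sideA.png

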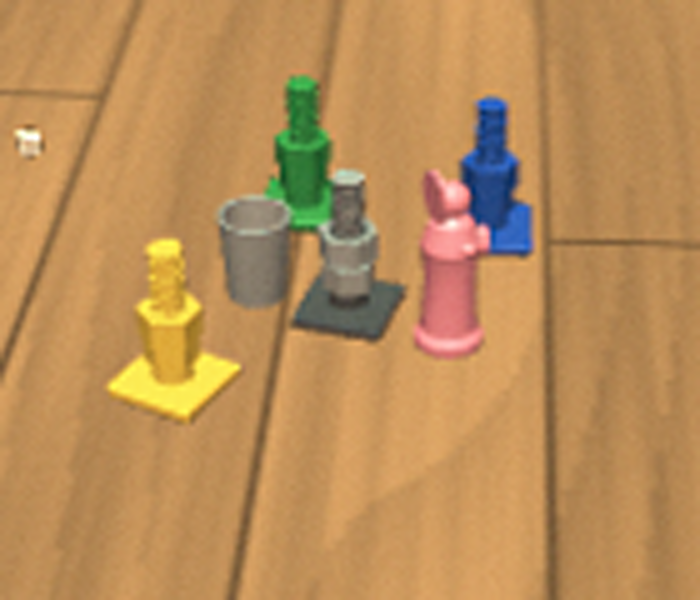

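View pics/sideB.png

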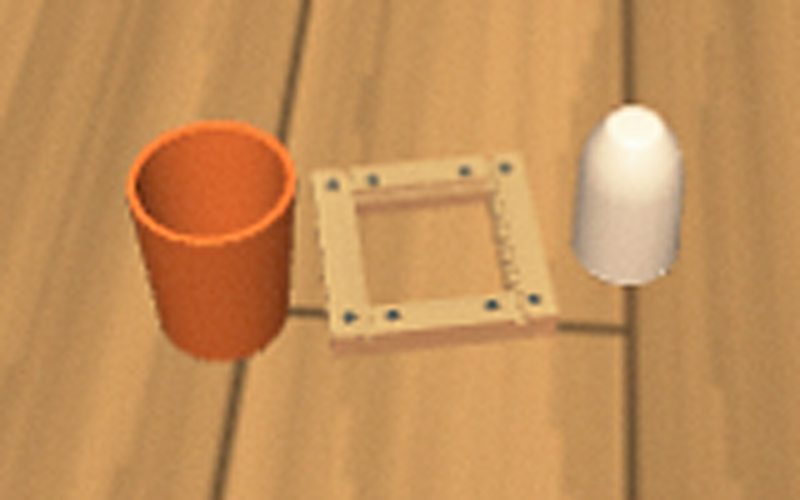

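```bash
cat > h.py <<'E'
from station import robot, fingers, vision, workorder, recognise
import numpy as np, cv2
from scipy.optimize import least_squares
C={n:vision.calibration(n) for n in("side","top")}
def proj(n,P):
    c=C[n]; P=np.atleast_2d(P); q=P@c["extrinsics"][:3,:3].T+c["extrinsics"][:3,3]
    s=np.c_[q[:,0],-q[:,1]]/(-q[:,2:3]); s=s*(1+c["k1"]*(s**2).sum(1,keepdims=True))
    return s@c["mtx"][:2,:2].T+c["mtx"][:2,2]
def ray(n,uv,z):
    f=lambda x: proj(n,[x[0],x[1],z])[0]-uv
    return least_squares(f,[0.5,0]).x
def sq(x,y,yaw,h,z):
    a=yaw+np.radians([45,135,225,315]); return np.c_[x+h*2**.5*np.cos(a),y+h*2**.5*np.sin(a),np.full(4,z)]
def fitsq(obs,h,z,w=None):
    # obs: list of (cam, pixel) corners; unordered match to nearest corner
    g=np.mean([ray(n,np.array(p),z) for n,p in obs],0); best=None
    for y0 in np.radians(np.arange(-45,45,10)):
        def f(v):
            r=[]
            for n,p in obs:
                d=proj(n,sq(*v,h,z))-p; r+=list(d[np.argmin((d**2).sum(1))])
            return r
        s=least_squares(f,[*g,y0])
        if best is None or s.cost<best.cost: best=s
    return best.x,np.array(best.fun).reshape(-1,2)
def unz(o,s,pts): # zoom crop -> pixel
    return [np.array(o)+(np.array(p)+.5)/np.array(s)-.5 for p in pts]
def wire(n,im,polys,o,s,name):
    x0,y0,x1,y1=o; z=cv2.resize(im[y0:y1,x0:x1,::-1],None,fx=s,fy=s,interpolation=cv2.INTER_CUBIC)
    for P,col in polys:
        uv=(proj(n,P)-[x0,y0]+.5)*s-.5
        cv2.polylines(z,[np.round(uv).astype(int)],True,col,1,cv2.LINE_AA)
    cv2.imwrite(name,z)
def circ(x,y,r,z): a=np.linspace(0,2*np.pi,40); return np.c_[x+r*np.cos(a),y+r*np.sin(a),np.full(40,z)]
E
python3 - <<'E'
from h import *
T=lambda pts:[("top",p) for p in pts]; S=lambda pts:[("side",p) for p in pts]
ft=T(unz((300,160),(4.5,4),[(310,243),(283,332),(388,354)])); fs=S(unz((225,130),5,[(293,322),(373,333),(406,288)]))
pt=T(unz((130,170),4,[(150,222),(308,197),(330,353),(172,380)])); ps=S(unz((210,250),5,[(312,172),(522,152),(556,318),(333,338)]))
for nm,a,b,h,z in(("foot",ft,fs,.03,.01),("frame",pt,ps,.05,.014)):
    for o in(a,b,a+b):
        v,r=fitsq(o,h,z); print(nm,v[:2].round(4),np.degrees(v[2]).round(1),np.abs(r).max().round(2))
print("stud",ray("top",unz((300,160),(4.5,4),[(391,271)])[0],.1),ray("side",unz((225,130),5,[(348,178)])[0],.1))
# bystanders by base/top circle
print("saint base",ray("top",unz((300,160),(4.5,4),[(297,400)])[0],.005),ray("side",unz((225,130),5,[(449,338)])[0],.003))
print("tumbler rim",ray("top",unz((300,160),(4.5,4),[(406,187)])[0],.06),ray("side",unz((225,130),5,[(256,216)])[0],.06))
print("cup rim",ray("top",unz((130,170),4,[(167,115)])[0],.085),ray("side",unz((210,250),5,[(213,183)])[0],.085))
print("salt top",ray("top",unz((130,170),4,[(232,425)])[0],.08),ray("side",unz((210,250),5,[(632,125)])[0],.08))
E
```

```text
foot [ 0.5485 -0.2194] -13.3 0.87
foot [ 0.5494 -0.207 ] -14.7 1.14
foot [ 0.549  -0.2175] -13.7 2.23
frame [0.5121 0.2413] 12.3 0.75
frame [0.5123 0.2472] 11.2 0.57
frame [0.5124 0.2437] 11.8 1.93
stud [ 0.54795849 -0.21974521] [ 0.54889984 -0.20877271]
saint base [ 0.48500188 -0.19160498] [ 0.4839872  -0.18151644]
tumbler rim [ 0.60755215 -0.23913516] [ 0.60899332 -0.22748403]
cup rim [0.60092026 0.27622452] [0.6011757  0.28514877]
salt top [0.42383751 0.22345626] [0.42524031 0.23308654]
```

Run:
```python
from h import *
print(robot.current_eef_rot(), robot.tip_reach)
for yaw in(-13.7,166.3): print(yaw,np.round(robot.inverse_kinematics([.549,-.213,.2],[180,0,yaw]),1))
for yaw in range(-165,181,30):
    q=robot.inverse_kinematics([.512,.2425,.06],[180,0,yaw]); print(yaw,None if q is None else np.round(q,1))
robot.move_to([.549,-.214,.22],[180,0,-13.7])
print(robot.current_time_s())
fingers.gripper_to(0.0,30)
print(robot.current_time_s(),robot.current_tool_pos(),robot.current_eef_rot())
for n in("side","top"):
    im=vision.grab_frame(n); p=robot.current_tool_pos(); tip=np.array(p)-[0,0,.017]
    uv=proj(n,[tip,p])
    print(n,uv)
    x,y=uv[0].astype(int); wire(n,im,[(circ(*tip[:2],.011,tip[2]),(0,255,0))],(max(x-60,0),y-50,min(x+60,560),y+50),6,f"pics/tip_{n}.png")
```

```text
[1.79997453e+02 2.07374578e-03 2.62936939e+01] 0.017
-13.7 [ 24.7  24.3  -7.3  84.4   3.2  71.4 -86.7]
166.3 [ 40.6  27.1 -30.7  83.8  14.1  73.   84.8]
-165 [ 11.9  44.4 -59.7  96.2  41.9  64.7  45.2]
-135 [ 12.9  45.7 -61.9  96.1  43.8  65.8  73.9]
-105 [ 12.9  45.7 -61.9  96.1  43.8  65.8 103.9]
-75 [ 12.9  45.7 -61.9  96.1  43.8  65.8 133.9]
-45 [ -68.5   45.5   64.3   99.3  -45.    65.3 -125.2]
-15 [  -1.3   34.8  -36.5   96.6   24.    56.6 -151.4]
15 [   2.5   36.7  -42.6   96.5   28.4   58.2 -124.9]
45 [   9.7   42.   -55.2   96.2   38.2   62.6 -102.2]
75 [ 11.3  43.7 -58.5  96.2  41.   64.1 -74.2]
105 [ 10.5  42.9 -56.9  96.2  39.6  63.3 -43.2]
135 [ 10.9  43.3 -57.7  96.2  40.3  63.7 -13.7]
165 [ 11.4  43.8 -58.6  96.2  41.1  64.1  15.8]
2.5333
3.3 [ 0.54903741 -0.21394388  0.22000713] [-1.79999234e+02 -9.58333010e-04 -1.36939140e+01]
side [[294.07582557 133.65654546]
 [294.03887348 128.31187563]]
top [[396.70036387 216.86631027]
 [399.11708591 214.98183005]]
```

View pics/tip_side.png

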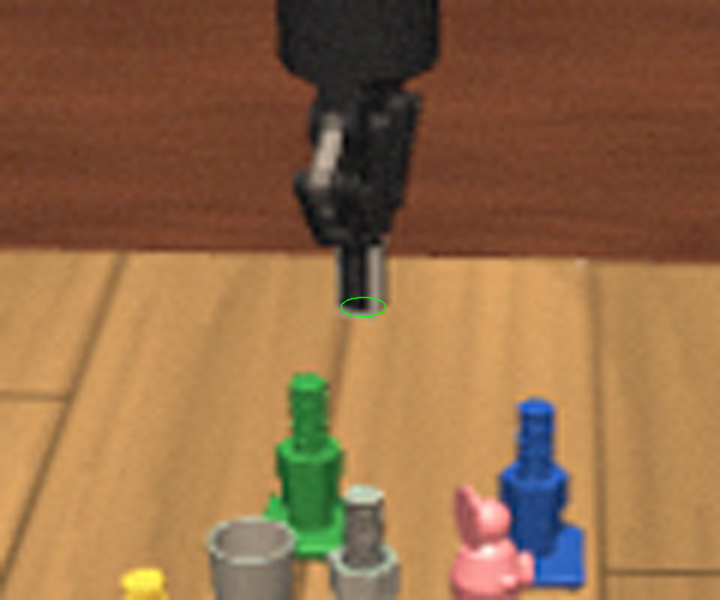

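View pics/tip_top.png

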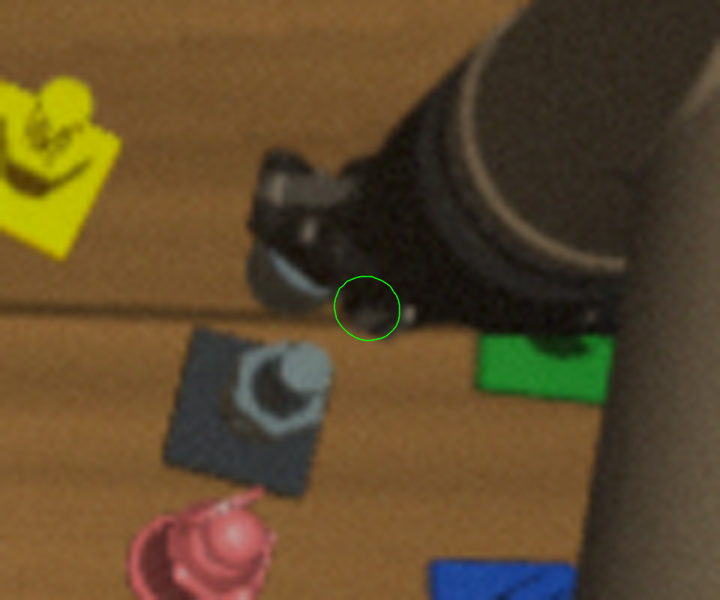

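Run:
```python
from h import *
for n in("side","top"):
    im=vision.grab_frame(n); p=np.array(robot.current_tool_pos()); tip=p-[0,0,.017]
    x,y=proj(n,tip)[0].astype(int)
    g=np.clip(255*(im/255.)**.45,0,255).astype(np.uint8)
    wire(n,g,[(np.array([tip,tip]),(0,255,0))],(x-30,y-25,x+30,y+25),12,f"pics/tip2_{n}.png")
```

```text
(no output)
```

View pics/tip2_side.png

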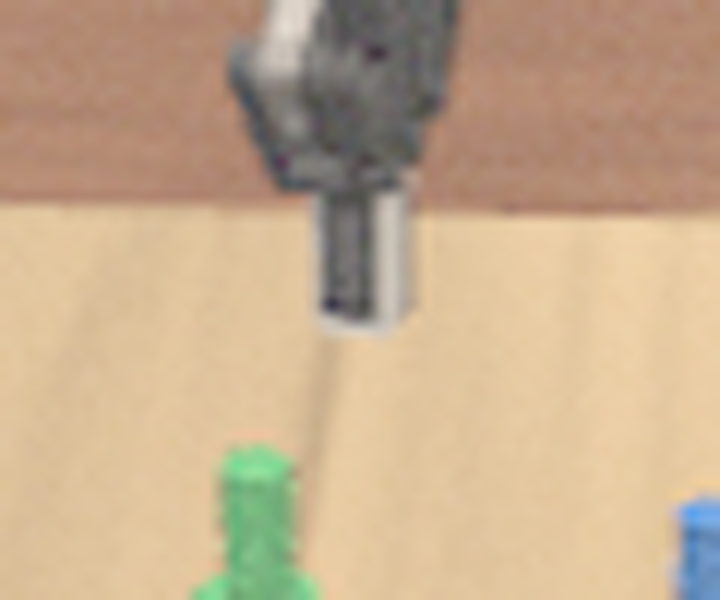

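View pics/tip2_top.png

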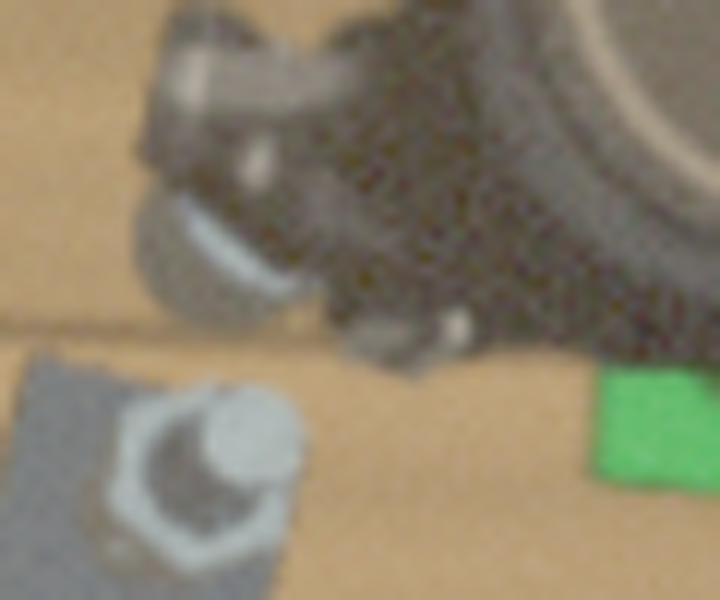

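Run:
```python
from h import *
fingers.gripper_to(0.6,20)
robot.line_to([.549,-.2145,.15],velocity=.15)
f=robot.line_to([.549,-.2145,.084],velocity=.08,f_stop=8)
print(f,robot.current_tool_pos(),robot.current_contact_force(),robot.current_torque())
for o in(.5,.44,.4,.37,.34,.31,.29,.27,.255):
    fingers.gripper_to(o,20)
    print(o,np.round(robot.current_finger_gap(),3),np.round(robot.current_contact_force(),2),np.round(robot.current_torque(),3))
    F=np.array(robot.current_contact_force())
    if np.hypot(*F[:2])>.8: break
print(robot.current_time_s())
for n in("side","top"):
    im=vision.grab_frame(n); x,y=proj(n,[.549,-.2145,.06])[0].astype(int)
    wire(n,im,[],(x-60,y-50,x+60,y+50),6,f"pics/g1_{n}.png")
```

```text
False [ 0.54956387 -0.21469974  0.08462452] [0.16306235 0.04450037 0.26292686] [ 0.0135052  -0.00296491  0.02037637]
0.5 0.501 [-0.32  0.16 -0.18] [ 0.048  0.006 -0.046]
0.44 0.44 [-0.57 -0.02  0.18] [ 0.    -0.026  0.035]
0.4 0.399 [0.01 0.28 0.66] [0.07  0.002 0.031]
0.37 0.374 [-0.17  0.22  0.4 ] [ 0.046 -0.011 -0.008]
0.34 0.342 [-0.57  0.1  -0.6 ] [-0.018 -0.012  0.025]
0.31 0.313 [-0.1   0.08 -0.27] [0.009 0.03  0.019]
0.29 0.291 [ 0.28 -0.63 -0.39] [-0.315  0.09  -0.059]
0.27 0.268 [-0.83 -3.21  0.91] [-0.522  0.21  -0.028]
7.4083
```

View pics/g1_side.png

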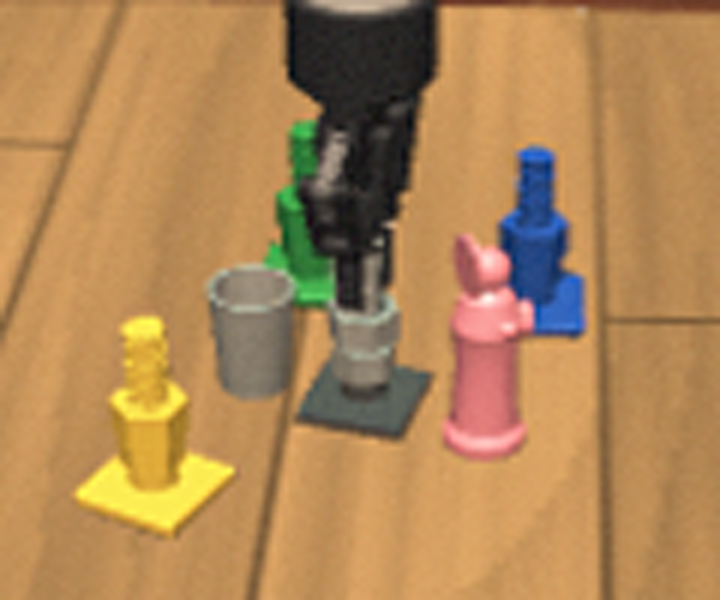

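View pics/g1_top.png

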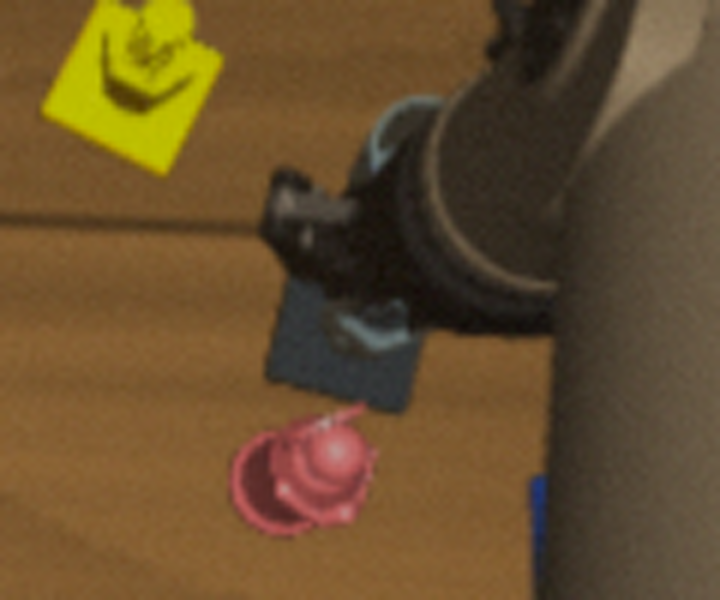

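Run:
```python
from h import *
robot.line_to([.549-.0004,-.2145-.0017,.084],velocity=.05)
fingers.gripper_to(0.0,60)
print(robot.current_finger_gap(),robot.current_contact_force(),robot.current_tool_pos())
f=robot.line_to([.5486,-.2162,.215],velocity=.12)
print(robot.current_finger_gap(),robot.current_contact_force(),robot.current_time_s())
for n in("side","top"):
    im=vision.grab_frame(n); x,y=proj(n,[.549,-.2145,.13])[0].astype(int)
    wire(n,im,[],(x-60,y-50,x+60,y+50),6,f"pics/l_{n}.png")
```

```text
0.21642045625437345 [-1.14039155 -2.46219754  0.18302863] [ 0.54860136 -0.21630464  0.0839657 ]
0.21479443207655474 [-0.64264947  0.40895762 -6.57355164] 9.2167
```

View pics/l_side.png

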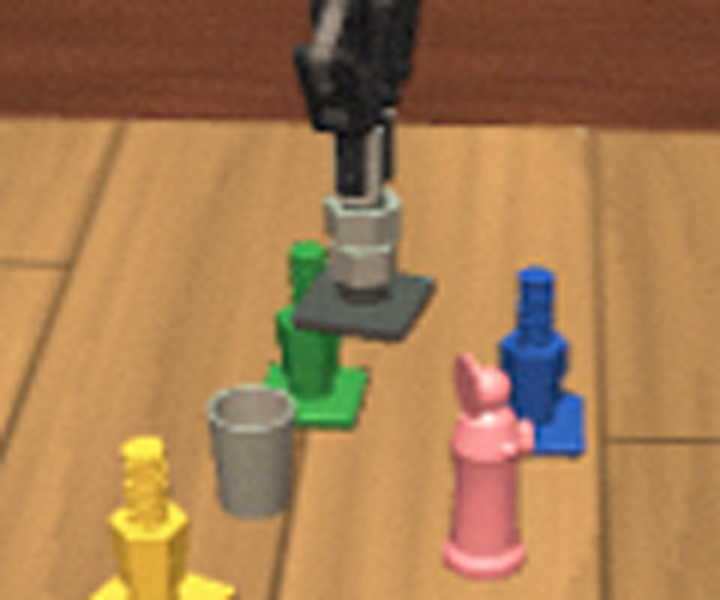

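View pics/l_top.png

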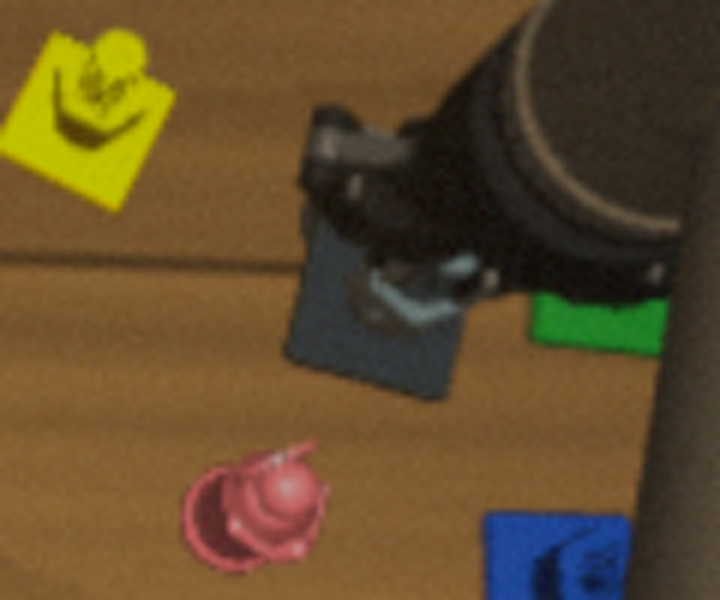

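Run:
```python
from h import *
print(np.round(robot.inverse_kinematics([.5123,.2435,.215],[180,0,11.8]),1))
robot.move_to([.5123,.2435,.215],[180,0,11.8])
print(robot.current_time_s(),robot.current_finger_gap())
robot.line_to([.5123,.2435,.115],velocity=.12)
print(robot.current_time_s(),robot.current_tool_pos(),robot.current_eef_rot(),robot.current_contact_force())
for n in("side","top"):
    im=vision.grab_frame(n); x,y=proj(n,[.5123,.2435,.03])[0].astype(int)
    cv2.imwrite(f"pics/h_{n}_raw.png",im[:,:,::-1])
    wire(n,im,[],(x-40,y-35,x+40,y+35),9,f"pics/h_{n}.png"); print(n,x-40,y-35)
```

```text
[  -8.6   23.1  -25.7   86.2   10.2   73.  -113.7]
11.0 0.21233506293722443
11.9833 [0.51316091 0.24399855 0.11601534] [-1.79958651e+02 -1.29108607e-01  1.17917458e+01] [ 0.11405365  0.26313802 -5.64689133]
side 255 256
top 147 205
```

View pics/h_side.png

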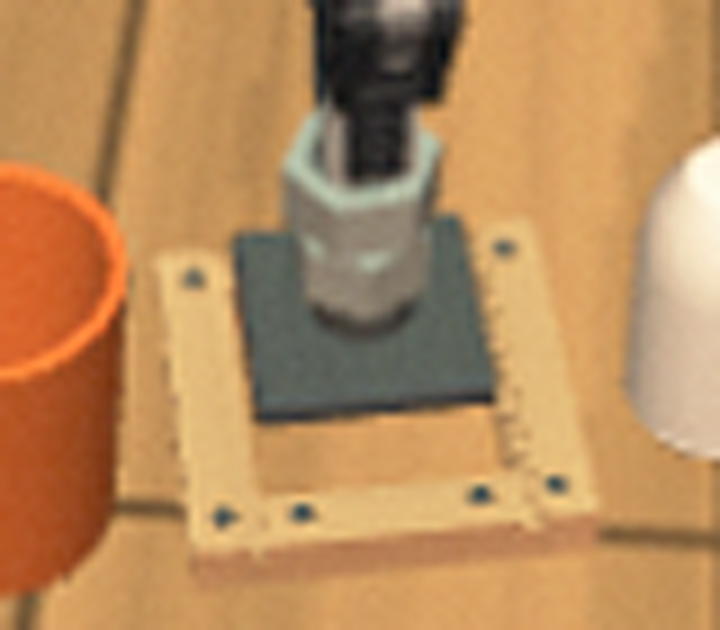

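View pics/h_top.png

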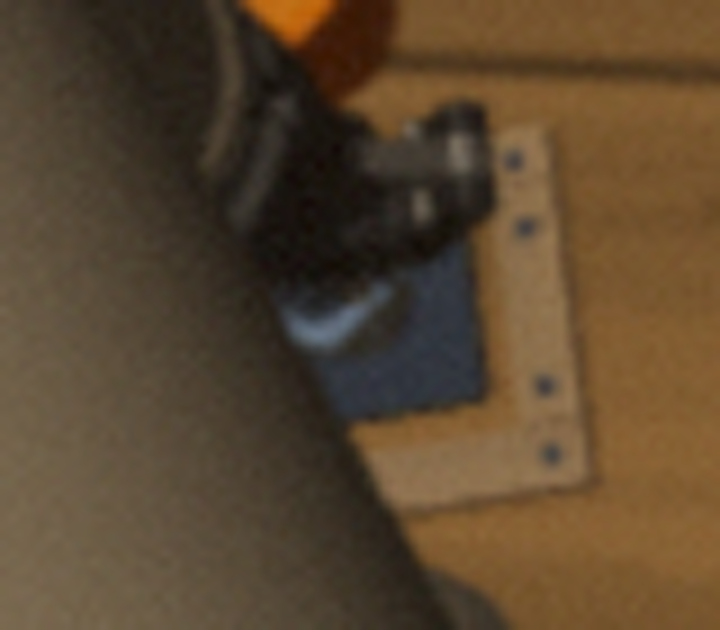

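Run:
```python
from h import *
T=lambda pts:[("top",p) for p in unz((147,205),9,pts)]; S=lambda pts:[("side",p) for p in unz((255,256),9,pts)]
zp=.116-.084+.010
pf,r1=fitsq(S([(235,236),(456,217),(492,389),(259,406)]),.03,zp)
ff,r2=fitsq(S([(158,257),(527,222),(597,512),(192,550)]),.05,.014)
print("side plate",pf[:2].round(4),np.degrees(pf[2]).round(1),"frame",ff[:2].round(4),np.degrees(ff[2]).round(1),np.abs(r1).max(),np.abs(r2).max())
# top: corner (-x? ) compare corner positions on the ray planes
pc=ray("top",T([(484,399)])[0][1],zp); fc=[ray("top",q,.014) for _,q in T([(590,482),(548,127)])]
print("top plate corner",pc,"frame corners",fc)
a=np.radians(11.8);R=np.array([[np.cos(a),-np.sin(a)],[np.sin(a),np.cos(a)]])
print("plate centre top", pc-R@[-.03,-.03], "frame centre top", fc[0]-R@[-.05,-.05], fc[1]-R@[.05,-.05])
```

```text
side plate [0.5147 0.2489] 11.2 frame [0.513  0.2464] 11.6 0.8573997749551836 0.49850760991063225
top plate corner [0.49098988 0.20756277] frame corners [array([0.473344  , 0.18283808]), array([0.57078774, 0.20180436])]
plate centre top [0.51422102 0.24306367] frame centre top [0.51206257 0.24200625] [0.51161957 0.24052293]
```

Run:
```python
from h import *
print(robot.current_tool_pos(),robot.current_time_s())
p=np.array(robot.current_tool_pos())
t=[p[0]-.002,p[1]-.0021]
robot.line_to([*t,.105],velocity=.05); robot.pause(.1)
print(robot.current_tool_pos(),robot.current_contact_force())
f=robot.line_to([*t,.0845],velocity=.03,f_stop=5)
print(f,robot.current_tool_pos(),robot.current_contact_force(),robot.current_torque(),robot.current_time_s())
for n in("side","top"):
    im=vision.grab_frame(n); x,y=proj(n,[.5123,.2435,.03])[0].astype(int)
    wire(n,im,[],(x-40,y-35,x+40,y+35),9,f"pics/d_{n}.png")
```

```text
[0.51320723 0.24405673 0.11627132] 12.0833
[0.51122711 0.24197349 0.10494436] [ 0.24904687  0.22737388 -6.10575463]
True [0.51054831 0.24143672 0.08390884] [-0.54047747 -1.39701378  6.55398934] [ 0.09322605  0.09448617 -0.00755292] 13.2333
```

View pics/d_side.png

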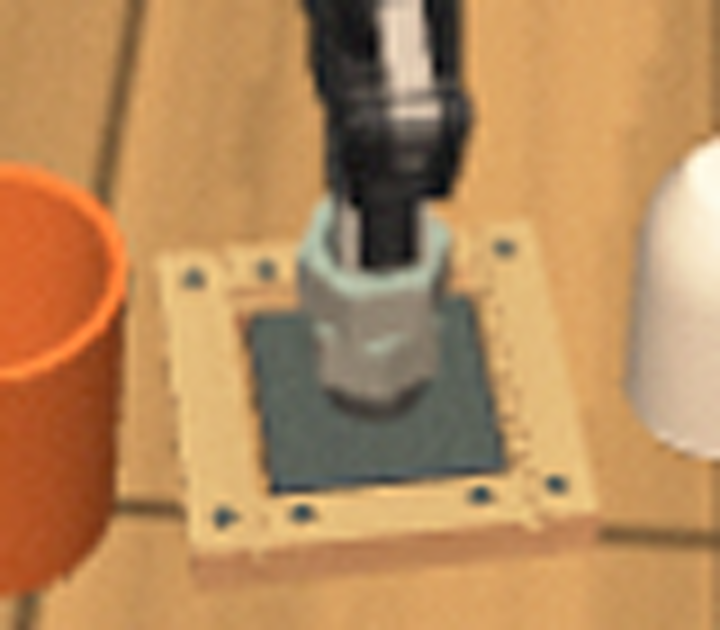

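View pics/d_top.png

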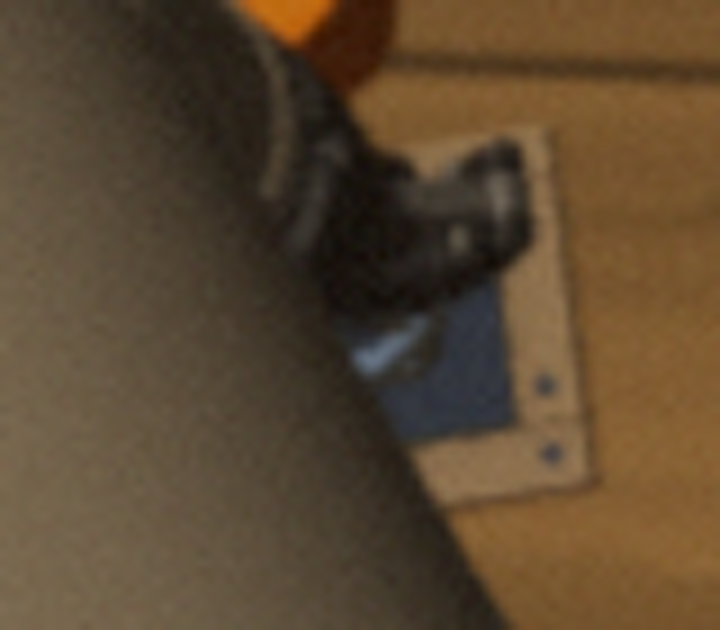

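Run:
```python
from h import *
fingers.gripper_to(0.6,20)
print(robot.current_contact_force(),robot.current_tool_pos(),np.round(robot.current_joint_positions(),1),robot.current_time_s())
q=list(robot.current_joint_positions()); q[6]+=180
robot.move_j(q)
print(robot.current_tool_pos(),robot.current_eef_rot(),robot.current_time_s(),robot.current_contact_force())
im=vision.grab_frame("side"); x,y=proj("side",[.5113,.2416,.05])[0].astype(int); print(x-40,y-35)
wire("side",im,[],(x-40,y-35,x+40,y+35),9,"pics/n_side.png")
im=vision.grab_frame("top"); x,y=proj("top",[.5113,.2416,.05])[0].astype(int)
wire("top",im,[],(x-40,y-35,x+40,y+35),9,"pics/n_top.png")
```

```text
[-1.19852824  0.01796684  0.01752617] [0.50805061 0.2399534  0.08092294] [  -9.8   30.1  -23.9   96.2   13.9   57.2 -116.7] 13.75
[0.50803854 0.23993625 0.08090852] [-179.86490156   -0.50489473 -168.21518894] 16.4 [-0.42393987 -0.11796065  0.27130901]
256 250
```

View pics/n_side.png

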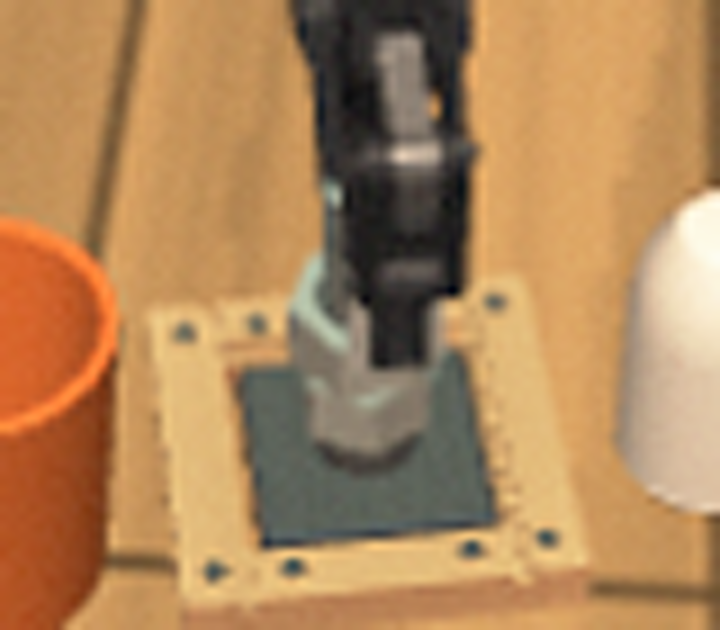

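View pics/n_top.png

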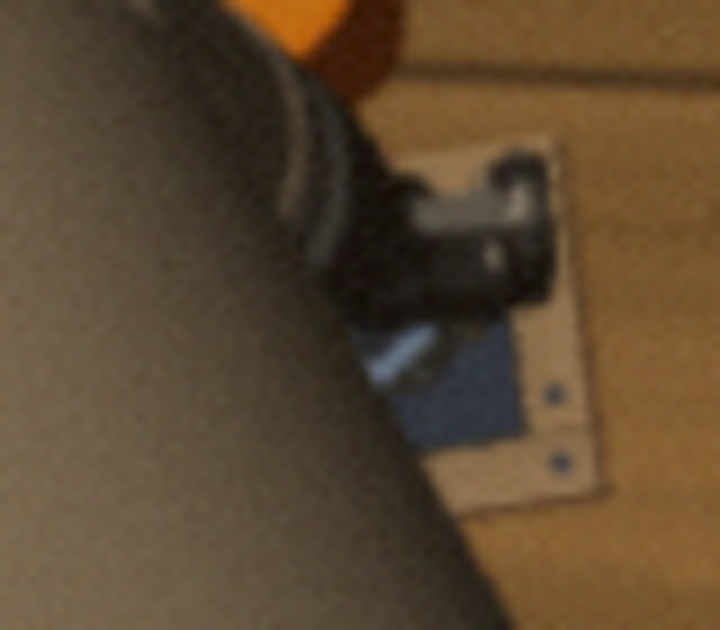

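Run:
```python
from h import *
O=[180,0,-168.2]
robot.line_to([.5114,.2419,.085],O,velocity=.05)
f=robot.line_to([.5114,.2419,.063],O,velocity=.05,f_stop=8)
print(f,robot.current_tool_pos(),robot.current_contact_force(),robot.current_time_s())
for o in(.52,.48,.45,.43,.41):
    fingers.gripper_to(o,25)
    F=np.array(robot.current_contact_force()); print(o,round(robot.current_finger_gap(),3),F.round(2),np.round(robot.current_torque(),2))
    if np.hypot(*F[:2])>2.5: break
print(np.round(robot.current_joint_positions(),1),robot.current_time_s())
im=vision.grab_frame("side"); x,y=proj("side",[.5113,.2416,.05])[0].astype(int); print(x-40,y-35)
wire("side",im,[],(x-40,y-35,x+40,y+35),9,"pics/n2_side.png")
```

```text
False [0.5112052  0.24186896 0.06262296] [-0.64989005  0.01898067 -0.52563073] 17.35
0.52 0.522 [ 0.57 -0.1   0.57] [0.03 0.01 0.02]
0.48 0.481 [-0.45 -0.03 -0.23] [ 0.   -0.    0.01]
0.45 0.449 [ 0.66  0.43 -0.26] [-0.01 -0.01  0.01]
0.43 0.43 [0.25 0.04 0.8 ] [-0.03 -0.04 -0.01]
0.41 0.41 [-0.48 -1.06  0.27] [-0.28  0.03 -0.01]
[-10.1  31.5 -23.4  97.   14.8  54.6  62.7] 18.4583
256 250
```

View pics/n2_side.png

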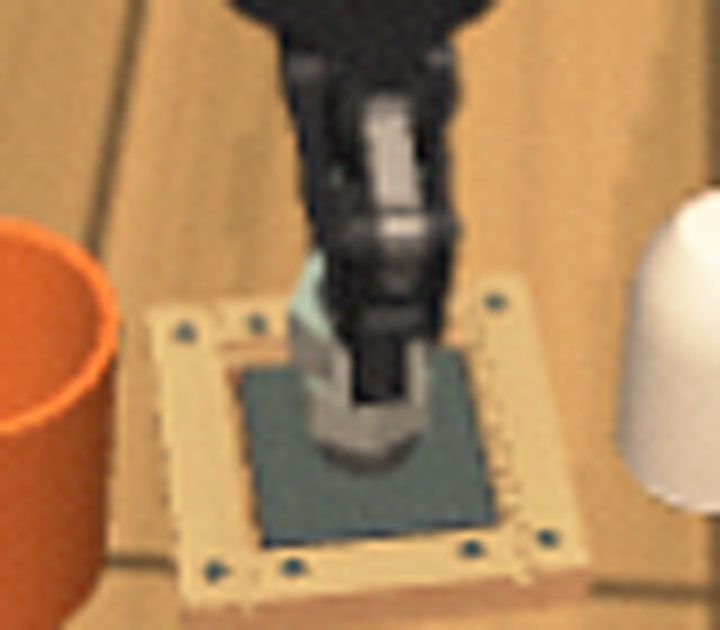

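```bash
cat > turn.py <<'E'
from h import *
def wrap(a): return (a+180)%360-180
def turn(yaw,z,x,y,deg,step=45,v=.002,rel=None,tmax=1.5):
    done=0
    while done<deg-1e-6:
        s=min(step,deg-done); done+=s
        yaw=wrap(yaw-s); z-=.00095*np.radians(s)
        robot.line_to([x,y,z],[180,0,yaw],velocity=v)
        F=robot.current_contact_force();M=robot.current_torque()
        print(round(done),"yaw",round(yaw,1),"act",np.round(robot.current_eef_rot()[2],1),"F",np.round(F,1),"M",np.round(M,2),"gap",round(robot.current_finger_gap(),3),"t",round(robot.current_time_s(),2),flush=True)
        if abs(M[2])>tmax: break
    return yaw,z
E
python3 - <<'E'
from turn import *
robot.line_to([.5114,.2417,.0645],[180,0,-168.2],velocity=.03)
fingers.gripper_to(0.0,80)
print(robot.current_finger_gap(),robot.current_contact_force(),robot.current_torque(),robot.current_tool_pos(),robot.current_time_s())
print(turn(-168.2,.0645,.5114,.2417,45,step=45,v=.002))
E
```

```text
0.3773264232941471 [-0.51237167 -1.9804466   1.97863247] [-0.5504057   0.23593873  0.05615114] [0.51128557 0.24138743 0.06472186] 18.975
45 yaw 146.8 act 146.8 F [-1.5 -3.   4. ] M [-0.56  0.33  0.03] gap 0.372 t 19.91
(146.8, np.float64(0.06375387174477243))
```

Run:
```python
from turn import *
print(turn(146.8,.063754,.5114,.2417,90,step=45,v=.002))
im=vision.grab_frame("side"); x,y=proj("side",[.5113,.2416,.05])[0].astype(int); print(x-40,y-35)
wire("side",im,[],(x-40,y-35,x+40,y+35),9,"pics/n3_side.png")
```

```text
45 yaw 101.8 act 101.9 F [-2.3 -2.8  4.9] M [-0.59  0.33  0.03] gap 0.374 t 20.84
90 yaw 56.8 act 56.9 F [-2.3 -1.3  5.2] M [-0.61  0.36 -0.03] gap 0.376 t 21.77
(56.80000000000001, np.float64(0.06226174348954486))
256 250
```

View pics/n3_side.png

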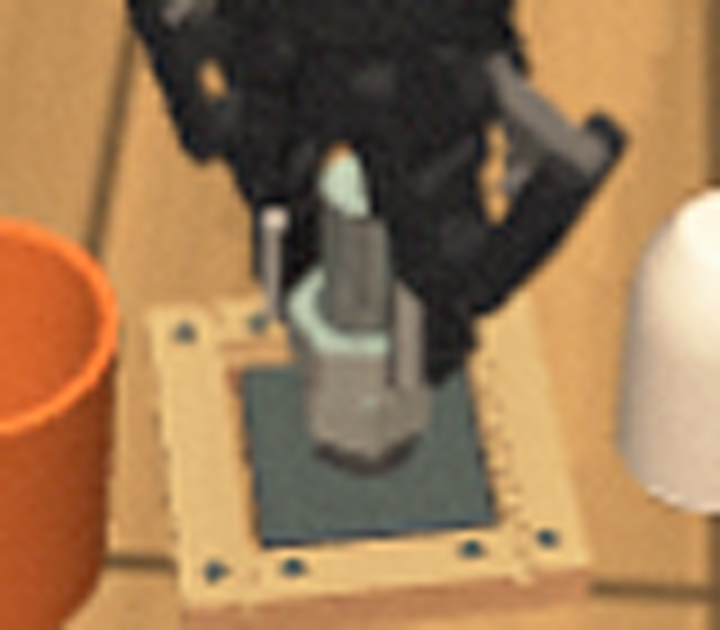

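Run:
```python
from turn import *
print(np.round(robot.current_joint_positions(),1))
print(turn(56.8,.062262,.5114,.2417,90,step=30,v=.0016,tmax=.8))
print(np.round(robot.current_joint_positions(),1),robot.current_tool_pos())
```

```text
[-33.   29.4   8.1  98.   -5.   53.  -56. ]
30 yaw 26.8 act 26.9 F [-1.5 -2.3  5.9] M [-0.59  0.41 -0.03] gap 0.371 t 22.5
60 yaw -3.2 act -3.1 F [-1.7 -2.1  6.3] M [-0.56  0.47 -0.03] gap 0.37 t 23.18
90 yaw -33.2 act -33.1 F [-2.4 -2.6  7.1] M [-0.68  0.58 -0.01] gap 0.377 t 23.85
(-33.19999999999999, np.float64(0.06076974348954484))
[ -48.4   31.9   29.7   98.7  -18.8   54.5 -134.4] [0.51152101 0.24157666 0.06117159]
```

Run:
```python
from turn import *
fingers.gripper_to(0.58,80); robot.pause(.1)
print(robot.current_tool_pos(),robot.current_contact_force())
q=list(robot.current_joint_positions()); q[6]+=240
robot.move_j(q)
print(robot.current_tool_pos(),robot.current_eef_rot(),robot.current_time_s())
robot.line_to([.5114,.2417,.0612],[180,0,wrap(-33.2+240)],velocity=.02)
im=vision.grab_frame("side"); x,y=proj("side",[.5113,.2416,.05])[0].astype(int)
wire("side",im,[],(x-40,y-35,x+40,y+35),9,"pics/n4_side.png")
fingers.gripper_to(0,100)
print(robot.current_finger_gap(),robot.current_contact_force(),robot.current_torque(),robot.current_tool_pos(),robot.current_time_s())
```

```text
[0.51139886 0.24207583 0.06053337] [ 0.08628197  0.07057084 -0.58160259]
[0.51139605 0.24208574 0.06053141] [ 1.79985423e+02  1.12248160e-02 -1.53174424e+02] 27.75
0.36920795895597674 [-1.96207824 -0.75647714  5.72186179] [-0.11661175  0.38626039  0.02618548] [0.51152428 0.24175138 0.06183741] 28.35
```

View pics/n4_side.png

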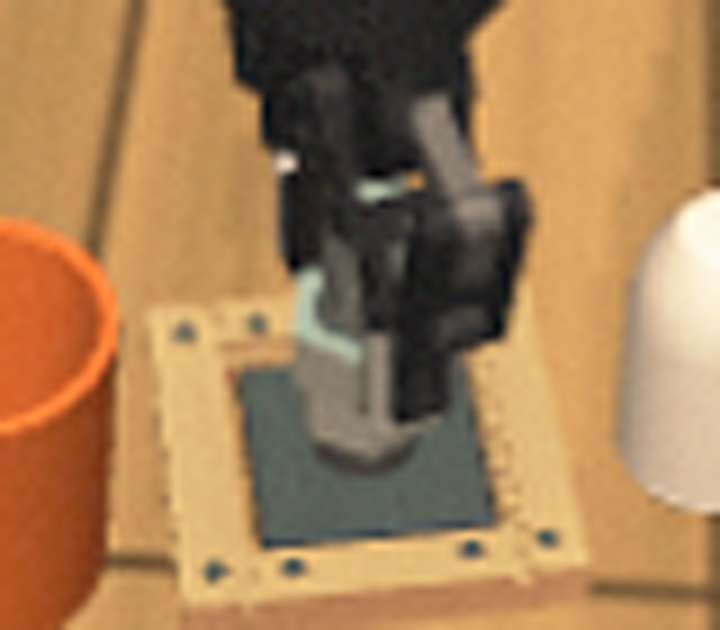

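Run:
```python
from turn import *
y,z=turn(-153.2,.0612,.5114,.2417,100,step=10,v=.0012,tmax=.35)
print(y,z,robot.current_tool_pos(),np.round(robot.current_joint_positions()[6],1))
```

```text
10 yaw -163.2 act -163.2 F [-2.2  1.   6.1] M [-0.12  0.37 -0.17] gap 0.366 t 28.68
20 yaw -173.2 act -173.2 F [-1.5  0.3  5.9] M [ 0.09  0.25 -0.22] gap 0.368 t 29.0
30 yaw 176.8 act 176.8 F [-0.9  2.1  5.4] M [ 0.28  0.16 -0.1 ] gap 0.365 t 29.32
40 yaw 166.8 act 166.8 F [-1.5  1.   6.5] M [ 0.23  0.25 -0.09] gap 0.368 t 29.65
50 yaw 156.8 act 156.8 F [-0.3  0.8  6.5] M [ 0.21  0.31 -0.02] gap 0.368 t 29.98
60 yaw 146.8 act 146.8 F [-1.2  1.8  7.1] M [ 0.23  0.34 -0.02] gap 0.364 t 30.3
70 yaw 136.8 act 136.9 F [-1.4  0.9  8.7] M [0.25 0.42 0.02] gap 0.367 t 30.62
80 yaw 126.8 act 126.9 F [-1.5  0.9  9.6] M [ 0.28  0.48 -0.03] gap 0.369 t 30.95
90 yaw 116.8 act 116.9 F [-2.3  1.6 10.7] M [0.23 0.58 0.08] gap 0.368 t 31.27
100 yaw 106.8 act 106.9 F [-2.3  1.3 12. ] M [0.22 0.61 0.11] gap 0.365 t 31.6
106.80000000000001 0.059541937210605404 [0.51248021 0.24351485 0.0615979 ] 20.1
```

Run:
```python
from turn import *
im=vision.grab_frame("side"); x,y=proj("side",[.5113,.2416,.05])[0].astype(int)
wire("side",im,[],(x-40,y-35,x+40,y+35),9,"pics/n5_side.png")
im=vision.grab_frame("top"); x,y=proj("top",[.5113,.2416,.05])[0].astype(int)
wire("top",im,[],(x-40,y-35,x+40,y+35),9,"pics/n5_top.png")
```

```text
(no output)
```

View pics/n5_side.png

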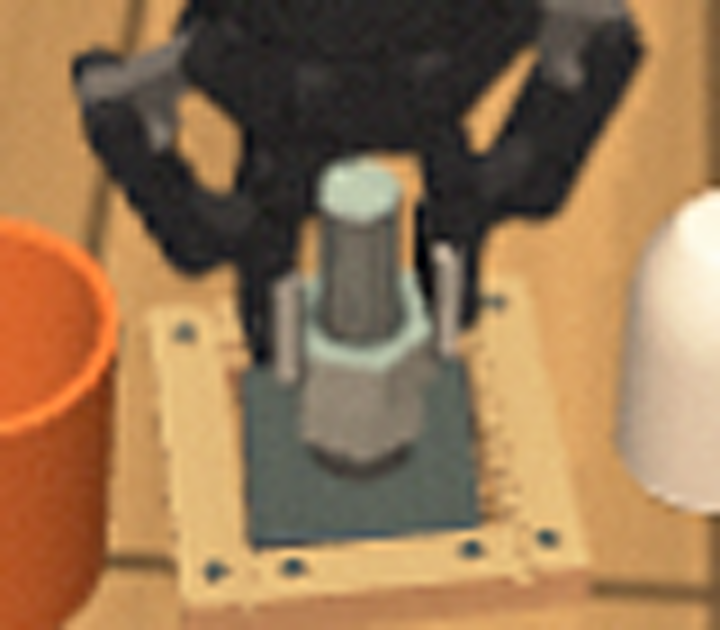

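View pics/n5_top.png

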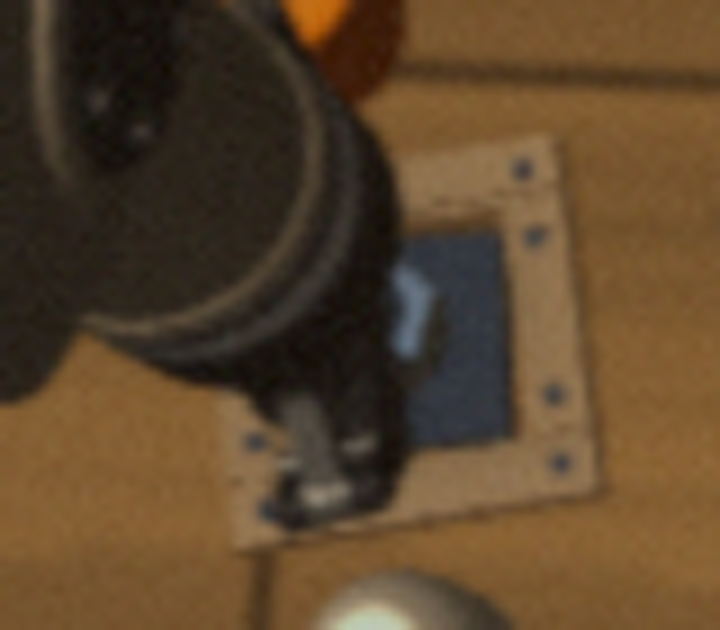

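Run:
```python
from turn import *
O=[180,0,106.8]
fingers.gripper_to(0.5,100)
robot.line_to([.5120,.2430,.0640],O,velocity=.02)
im=vision.grab_frame("side"); x,y=proj("side",[.5113,.2416,.05])[0].astype(int)
wire("side",im,[],(x-40,y-35,x+40,y+35),9,"pics/n6_side.png")
fingers.gripper_to(0,110)
print(robot.current_finger_gap(),robot.current_contact_force(),robot.current_torque(),robot.current_tool_pos(),robot.current_time_s())
y,z=turn(106.8,.0640,.5120,.2430,20,step=10,v=.0012,tmax=.8)
print(robot.current_tool_pos())
```

```text
0.3599571380699121 [-0.33527956  0.78507204  5.30500698] [-0.06501789  0.07686817  0.28575148] [0.51258921 0.24313047 0.06474484] 32.6583
10 yaw 96.8 act 96.8 F [-0.3 -0.8  6.6] M [-0.03  0.24  0.26] gap 0.361 t 32.98
20 yaw 86.8 act 86.8 F [-0.6 -0.1  7.8] M [ 0.02  0.33 -0.03] gap 0.358 t 33.31
[0.5124933  0.24314769 0.06468967]
```

View pics/n6_side.png

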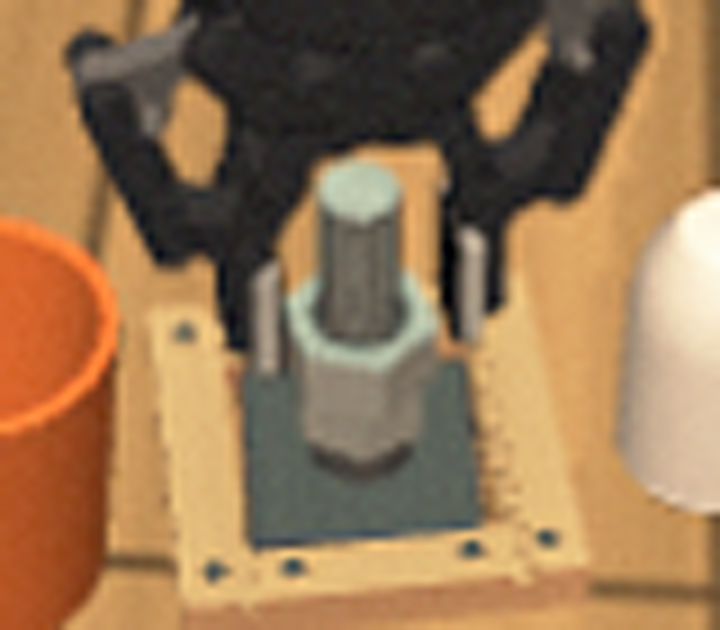

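Run:
```python
from turn import *
im=vision.grab_frame("side"); x,y=proj("side",[.5113,.2416,.05])[0].astype(int)
wire("side",im,[],(x-40,y-35,x+40,y+35),9,"pics/n7_side.png")
print(robot.current_contact_force(),robot.current_torque(),robot.current_finger_gap(),np.round(robot.current_joint_torque(),2))
```

```text
[-1.68455898 -0.51310807  7.01905157] [-0.01983752  0.29981963 -0.02136403] 0.36356249325731055 [  0.28 -35.83  12.2  -14.82  -0.04  -0.5    0.  ]
```

View pics/n7_side.png

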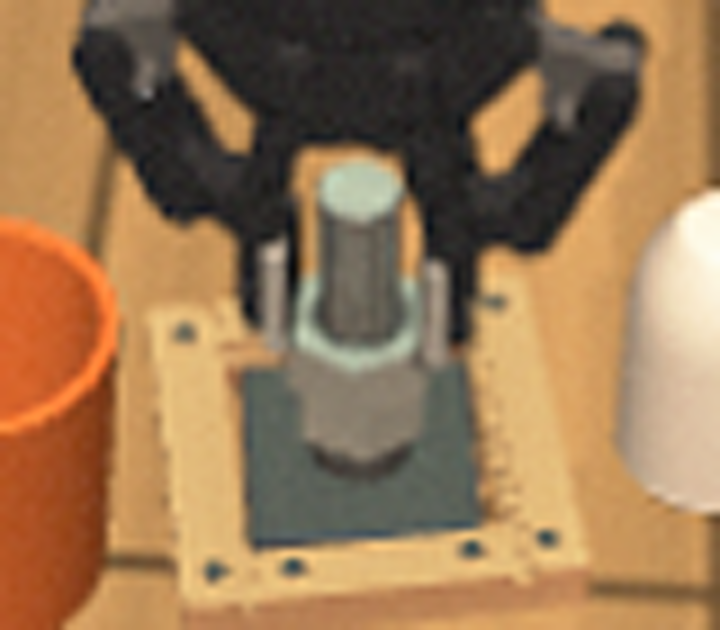

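Run:
```python
from turn import *
x,y=.512,.249  # side-camera apparent
o=proj("side",[.5113,.2416,.05])[0].astype(int)-[40,35]
for z in(.1,.063,.061,.058,.0575,.01): print(z,((proj("side",[x,y,z])[0]-o)*9).round(0))
y,z=turn(86.8,.0637,.5120,.2430,30,step=10,v=.0012,tmax=.8)
print(robot.current_tool_pos())
```

```text
0.1 [358. 191.]
0.063 [358. 300.]
0.061 [358. 306.]
0.058 [358. 315.]
0.0575 [358. 316.]
0.01 [358. 448.]
10 yaw 76.8 act 76.7 F [-2.4 -0.3  8.3] M [ 0.05  0.37 -0.06] gap 0.361 t 33.68
20 yaw 66.8 act 66.8 F [-2.1  0.5  8.4] M [-0.05  0.47  0.23] gap 0.364 t 34.01
30 yaw 56.8 act 56.8 F [-1.9  0.4  9.7] M [-0.01  0.57  0.08] gap 0.356 t 34.33
[0.51239871 0.24319236 0.06461823]
```

Run:
```python
from turn import *
im=vision.grab_frame("side"); x,y=proj("side",[.5113,.2416,.05])[0].astype(int)
wire("side",im,[],(x-22,y-22,x+22,y+12),16,"pics/n8_side.png")
```

```text
(no output)
```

View pics/n8_side.png

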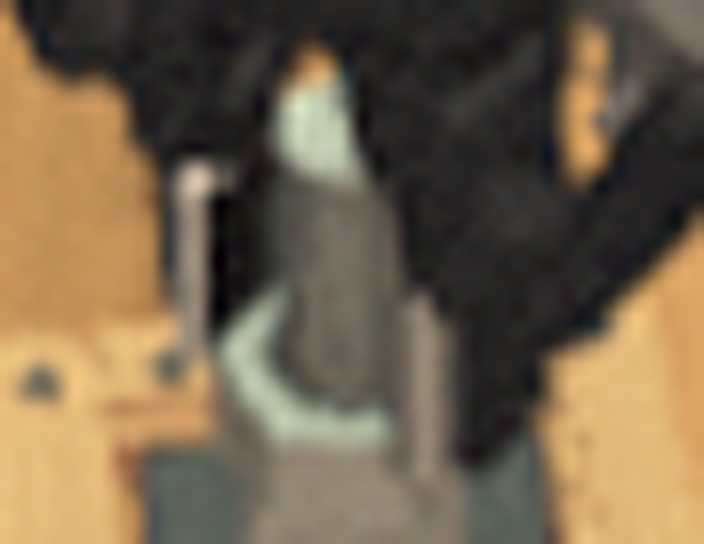

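Run:
```python
from turn import *
im=vision.grab_frame("side"); x,y=proj("side",[.5113,.2416,.05])[0].astype(int)
wire("side",im,[],(x-40,y-35,x+40,y+35),9,"pics/n9_side.png")
a=cv2.imread("pics/n3_side.png"); b=cv2.imread("pics/n9_side.png")
g=lambda i:cv2.GaussianBlur(cv2.cvtColor(i,cv2.COLOR_BGR2GRAY),(0,0),3).astype(np.float32)
A,B=g(a),g(b)
# regions in n3: stud top, nut top rim, plate front edge, lower body bottom
for nm,(x0,y0,x1,y1) in dict(stud=(322,155,372,225),rim=(290,290,390,375),collar=(310,430,425,480),plate=(245,500,490,560),frame=(150,560,600,620)).items():
    t=A[y0:y1,x0:x1]; m=35
    r=cv2.matchTemplate(B[y0-min(m,630-y1):y1+m,x0-m:x1+m],t,cv2.TM_CCOEFF_NORMED); _,v,_,l=cv2.minMaxLoc(r)
    print(nm,l[0]-m,l[1]-min(m,630-y1),round(v,3))
cv2.imwrite("pics/cmp.png",np.hstack([a[130:530,200:560],b[130:530,200:560]]))
```

```text
stud -4 6 0.981
rim -5 12 0.974
collar -4 5 0.982
plate -5 0 0.984
frame 0 0 0.998
```

View pics/cmp.png

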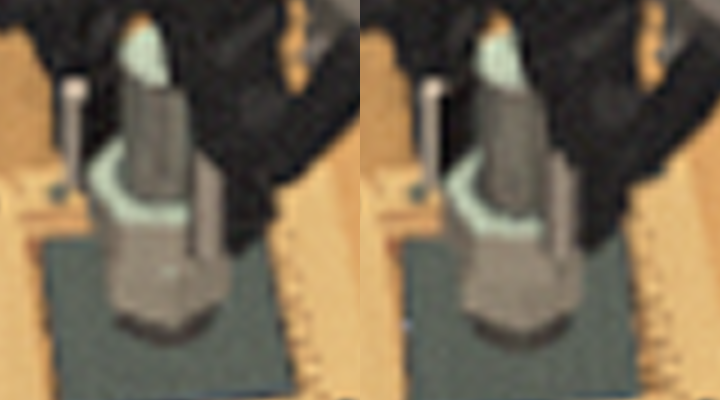

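Run:
```python
from turn import *
y=56.8; print(np.round(robot.current_joint_positions()[6],1))
for i in range(6):
    y-=6; robot.line_to([.5120,.2430,.0640],[180,0,y],velocity=.003)
    print(y,np.round(robot.current_eef_rot()[2],2),np.round(robot.current_torque(),2),np.round(robot.current_contact_force(),1),round(robot.current_finger_gap(),4),np.round(robot.current_joint_torque()[6],2),round(robot.current_time_s(),2))
im=vision.grab_frame("side"); x,yy=proj("side",[.5113,.2416,.05])[0].astype(int)
wire("side",im,[],(x-40,yy-35,x+40,yy+35),9,"pics/n10_side.png")
```

```text
-23.1
50.8 50.96 [-0.07  0.16  0.81] [-0.6 -0.3  7.4] 0.3587 -0.79 34.85
44.8 44.75 [ 0.07  0.2  -0.06] [-0.6  0.8  6.2] 0.3581 0.05 35.11
38.8 39.07 [-0.11  0.18  1.28] [-0.4 -0.2  6.1] 0.3595 -1.28 35.37
32.8 33.37 [-0.31  0.25  2.44] [-2.  -2.   5.5] 0.3576 -2.45 35.62
26.799999999999997 27.15 [ 0.49 -0.94  1.67] [3.7 1.6 4.7] 0.3567 -1.74 35.88
20.799999999999997 21.45 [ 0.3  -1.13  3.27] [4.8 0.7 4.4] 0.3627 -3.38 36.14
```

View pics/n10_side.png

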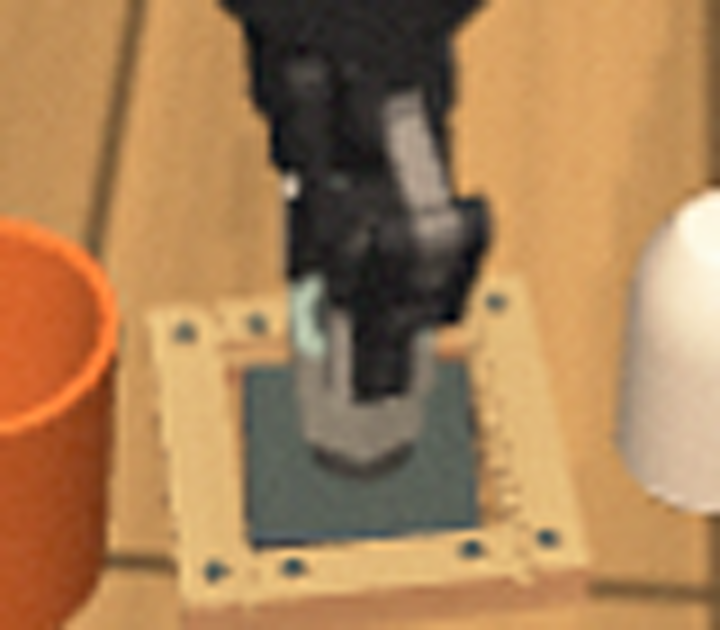

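Run:
```python
from turn import *
y=20.8; fingers.gripper_to(0,120)
print(robot.current_torque()[2],robot.current_finger_gap())
for i in range(6):
    y-=4; robot.line_to([.5120,.2430,.0640],[180,0,y],velocity=.003)
    M=robot.current_torque()
    print(round(y,1),np.round(robot.current_eef_rot()[2],2),np.round(M,2),np.round(robot.current_contact_force(),1),round(robot.current_finger_gap(),4),round(robot.current_time_s(),2))
    if M[2]>5: break
im=vision.grab_frame("side"); x,yy=proj("side",[.5113,.2416,.05])[0].astype(int)
wire("side",im,[],(x-40,yy-35,x+40,yy+35),9,"pics/n11_side.png")
```

```text
3.2840900344554758 0.363642746984724
16.8 16.71 [ 0.94 -1.97  0.21] [9.8 4.6 4.1] 0.3605 36.66
12.8 12.47 [ 1.49 -2.96 -0.8 ] [13.   6.8  6.9] 0.3333 36.91
8.8 8.63 [ 0.9  -2.7  -0.01] [11.7  4.2  8.1] 0.3299 37.16
4.8 4.67 [ 0.4  -2.86  0.44] [13.   0.9  8.9] 0.3286 37.41
0.8 0.64 [ 0.17 -3.03  0.63] [13.9 -0.8  7.8] 0.3288 37.66
-3.2 -3.35 [-0.04 -3.08  0.72] [13.6 -2.7  7.1] 0.3333 37.91
```

View pics/n11_side.png

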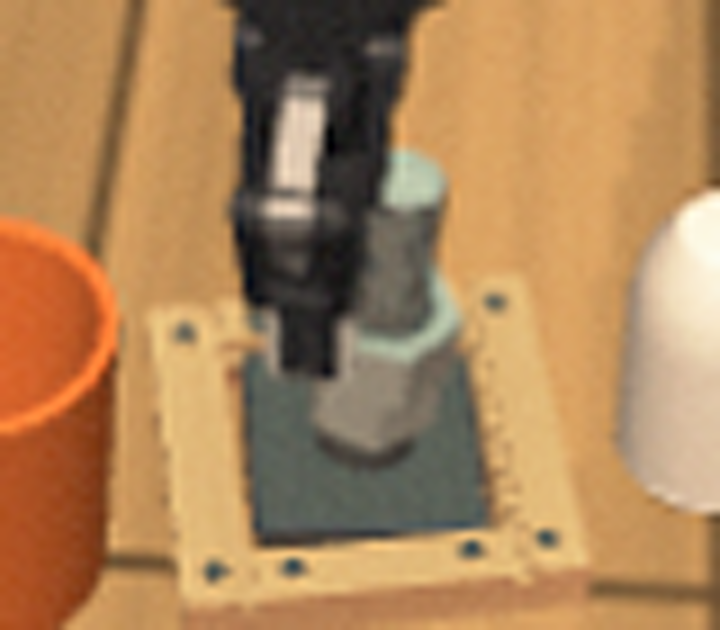

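Run:
```python
from turn import *
print(robot.current_tool_pos())
fingers.gripper_to(0.6,100); robot.pause(.2)
print(robot.current_tool_pos(),robot.current_contact_force(),robot.current_time_s())
im=vision.grab_frame("side"); x,yy=proj("side",[.5113,.2416,.05])[0].astype(int)
wire("side",im,[],(x-40,yy-35,x+40,yy+35),9,"pics/n12_side.png")
```

```text
[0.52149521 0.24094215 0.06843025]
[0.51126681 0.24299073 0.06345982] [-0.58354714  0.66898983  0.12404783] 38.5083
```

View pics/n12_side.png

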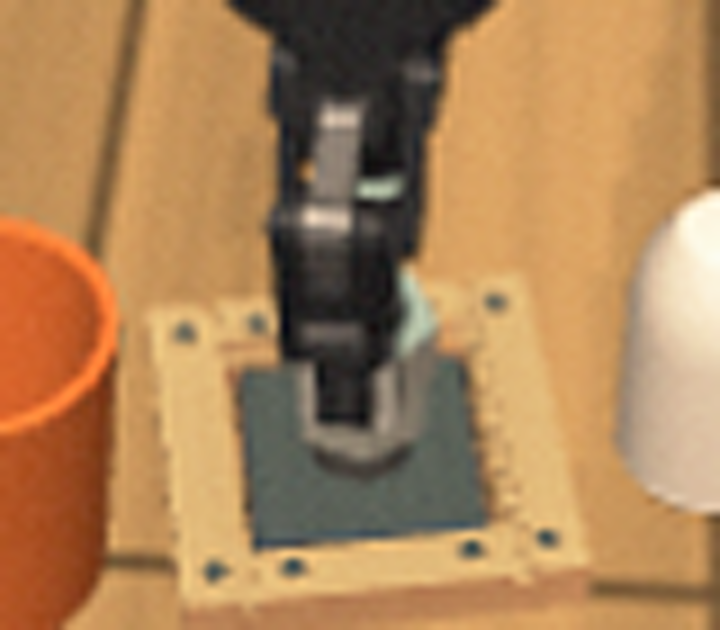

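Run:
```python
from turn import *
robot.line_to([.5125,.2437,.0625],[180,0,81],velocity=.01)
print(robot.current_time_s(),robot.current_tool_pos(),robot.current_contact_force())
im=vision.grab_frame("side"); x,yy=proj("side",[.5113,.2416,.05])[0].astype(int)
wire("side",im,[],(x-40,yy-35,x+40,yy+35),9,"pics/n13_side.png")
im=vision.grab_frame("top"); x,y=proj("top",[.5113,.2416,.05])[0].astype(int)
wire("top",im,[],(x-40,y-35,x+40,y+35),9,"pics/n13_top.png")
```

```text
40.175 [0.51249225 0.24365379 0.06249485] [-0.15771591 -0.0582334   0.41182317]
```

View pics/n13_side.png

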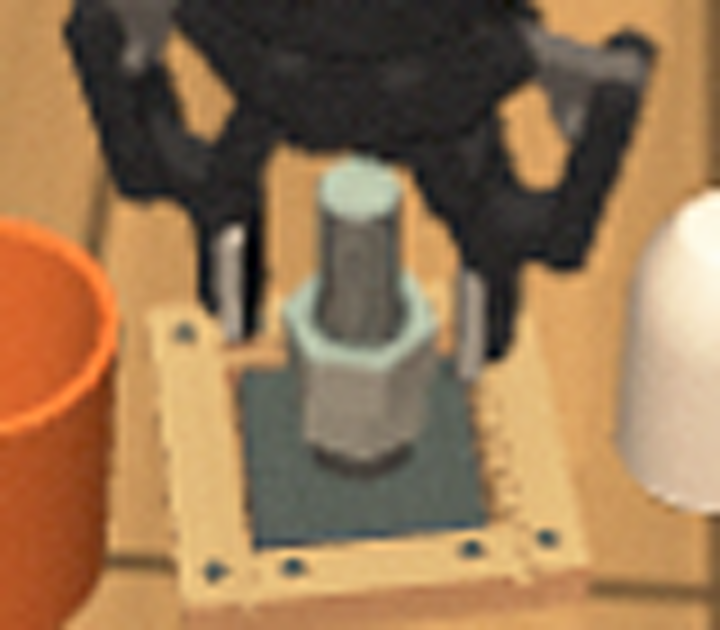

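View pics/n13_top.png

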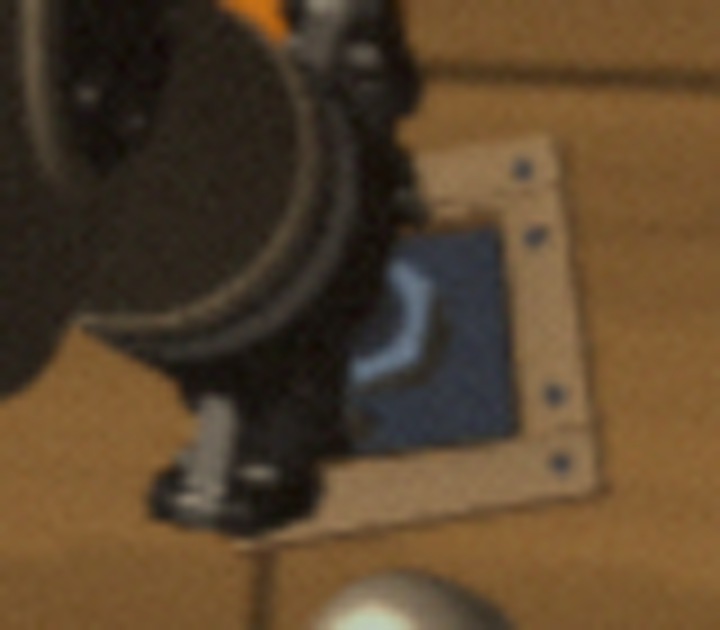

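Run:
```python
from turn import *
def hexp(x,y,z,a): t=np.radians(a+30+60*np.arange(6)); return np.c_[x+.01963*np.cos(t),y+.01963*np.sin(t),np.full(6,z)]
im={}
im["side"]=vision.grab_frame("side"); im["top"]=vision.grab_frame("top")
rows=[]
for n,c in(("side",(.512,.2485)),("top",(.5135,.2415))):
    x,y=proj(n,[*c,.0577])[0].astype(int); r=[]
    for a in(-99,-9,-21,-33,-45,):
        wire(n,im[n],[] if a==-99 else [(hexp(*c,.0577,a),(0,0,255))],(x-12,y-12,x+13,y+13),11,"/tmp/t.png"); r.append(cv2.imread("/tmp/t.png"))
    rows.append(np.vstack([np.hstack(r[:3])]+[np.hstack(r[3:]+[r[0]])]))
cv2.imwrite("pics/hexs.png",rows[0]);cv2.imwrite("pics/hext.png",rows[1])
```

```text
(no output)
```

View pics/hexs.png

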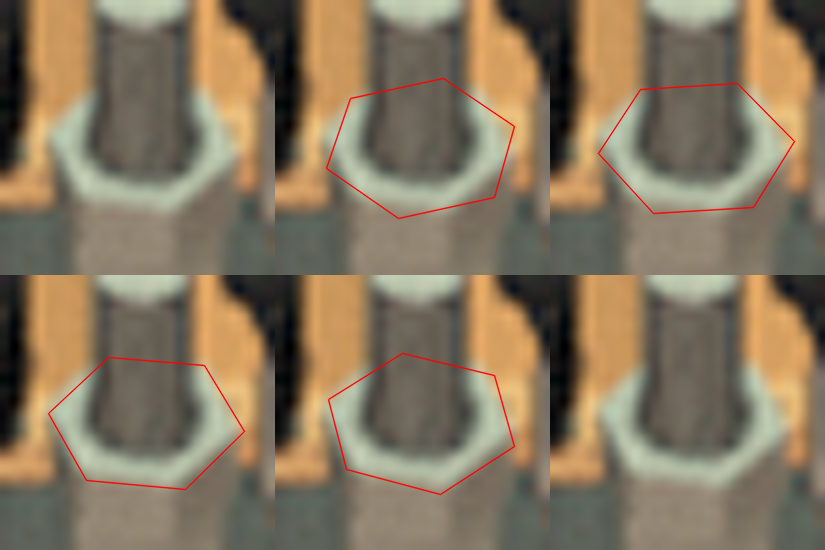

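View pics/hext.png

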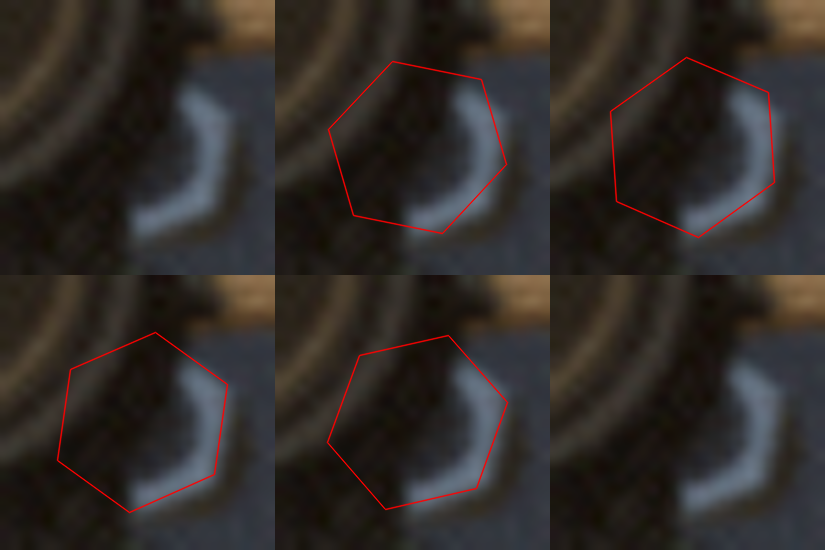

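Run:
```python
from turn import *
robot.line_to([.5125,.2437,.0625],[180,0,56.8],velocity=.01)
fingers.gripper_to(0,120)
print(robot.current_finger_gap(),robot.current_tool_pos(),robot.current_contact_force(),robot.current_torque(),robot.current_time_s())
p=robot.current_tool_pos()
y=56.8
for i in range(8):
    y-=5; robot.line_to([p[0],p[1],.0622],[180,0,y],velocity=.003)
    M=robot.current_torque()
    print(round(y,1),np.round(robot.current_eef_rot()[2],2),np.round(M,2),np.round(robot.current_contact_force(),1),round(robot.current_finger_gap(),4),round(robot.current_time_s(),2),np.round(robot.current_tool_pos(),4))
    if M[2]>2.6 or robot.current_finger_gap()<.345: break
im=vision.grab_frame("side"); x,yy=proj("side",[.5113,.2416,.05])[0].astype(int)
wire("side",im,[],(x-40,yy-35,x+40,yy+35),9,"pics/n14_side.png")
```

```text
0.3578988542344796 [0.51276665 0.24367227 0.06334873] [-0.99468074 -0.87670414  5.4666269 ] [-0.07413324  0.36604281 -0.02539627] 41.2667
51.8 51.91 [-0.07  0.53  0.33] [-2.5 -0.   7.3] 0.361 41.55 [0.5129 0.2439 0.0633]
46.8 46.94 [-0.16  0.49  0.42] [-2.6 -1.3  7.2] 0.3559 41.8 [0.5129 0.2438 0.0633]
41.8 42.27 [-0.26  0.52  1.69] [-2.9 -0.7  7.8] 0.3571 42.05 [0.5129 0.2439 0.0633]
36.8 37.21 [ 0.23 -0.19  1.52] [1.4 0.1 6.1] 0.3601 42.3 [0.5144 0.245  0.0635]
31.8 32.1 [ 0.89 -1.21  0.97] [5.4 3.7 3. ] 0.3581 42.55 [0.5161 0.246  0.0638]
26.8 27.39 [ 0.61 -1.31  2.17] [5.8 2.9 3. ] 0.3569 42.8 [0.5164 0.2458 0.0638]
21.8 21.94 [ 0.95 -2.22  0.14] [8.9 5.5 2.4] 0.3597 43.05 [0.5189 0.2465 0.0646]
16.8 17.13 [ 0.63 -2.44  1.1 ] [10.1  4.2  1.6] 0.3605 43.3 [0.5194 0.246  0.0647]
```

View pics/n14_side.png

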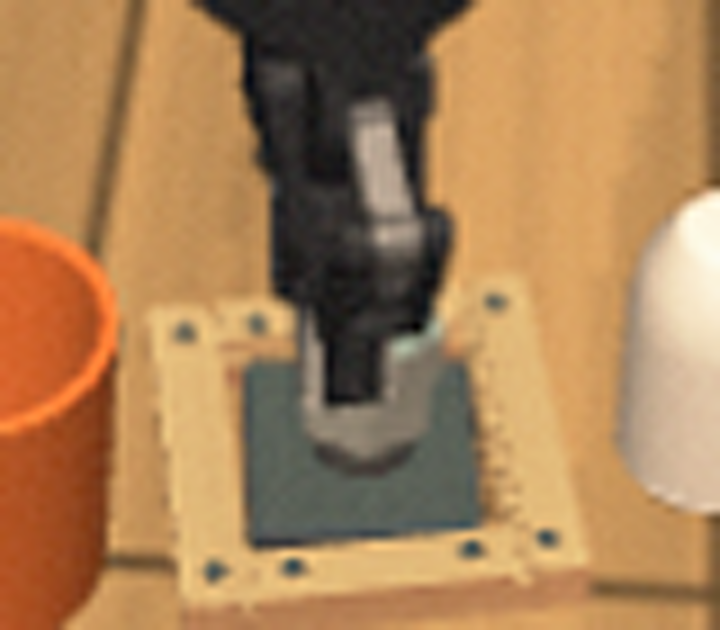

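```bash
cat >> turn.py <<'E'
def hexp(x,y,z,a): t=np.radians(a+30+60*np.arange(6)); return np.c_[x+.01963*np.cos(t),y+.01963*np.sin(t),np.full(6,z)]
def nutpic(name,angs):
    im=vision.grab_frame("side"); c=(.512,.2485)
    x,y=proj("side",[*c,.0577])[0].astype(int); r=[]
    for a in [-99]+angs:
        wire("side",im,[] if a==-99 else [(hexp(*c,.0577,a),(0,0,255))],(x-12,y-12,x+13,y+13),11,"/tmp/t.png"); r.append(cv2.imread("/tmp/t.png"))
    cv2.imwrite(name,np.vstack([np.hstack(r[:2]),np.hstack(r[2:4])]))
E
python3 - <<'E'
from turn import *
fingers.gripper_to(0.6,120)
robot.line_to([.5125,.2437,.0625],[180,0,81.8],velocity=.02)
print(robot.current_tool_pos(),robot.current_contact_force(),robot.current_time_s())
nutpic("pics/hx2.png",[-33,-13,-23])
E
```

```text
[0.51233635 0.2435206  0.06234774] [0.03965895 0.1925521  1.0542187 ] 44.9667
```

View pics/hx2.png

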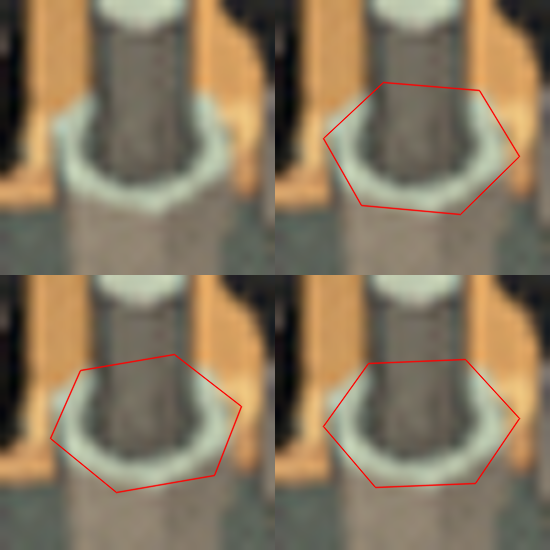

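Run:
```python
from turn import *
c=(.5120,.2420)
robot.line_to([*c,.0625],[180,0,47],velocity=.01)
robot.line_to([*c,.0585],[180,0,47],velocity=.04,f_stop=8)
fingers.gripper_to(0,120)
print(robot.current_finger_gap(),robot.current_tool_pos(),robot.current_contact_force(),robot.current_torque(),robot.current_time_s())
y=47
for i in range(4):
    y-=6; robot.line_to([*c,.0585],[180,0,y],velocity=.004)
    M=robot.current_torque();p=robot.current_tool_pos()
    print(round(y,1),np.round(robot.current_eef_rot()[2],2),np.round(M,2),np.round(robot.current_contact_force(),1),round(robot.current_finger_gap(),4),round(robot.current_time_s(),2),np.round(p,4))
    if M[2]>4 or np.hypot(p[0]-c[0],p[1]-c[1])>.004: break
```

```text
0.36715589068533344 [0.51186671 0.24215268 0.05920366] [-1.33083755  0.40035333  5.25674289] [0.05087941 0.61947351 0.01553702] 46.3417
41 41.37 [-0.11  0.69  1.36] [-2.9 -0.6  7.1] 0.3597 46.6 [0.5114 0.2424 0.0592]
35 35.62 [-0.58  1.36  2.37] [-4.6 -2.9 10.3] 0.3599 46.86 [0.5104 0.2419 0.0593]
29 29.94 [-0.72  1.48  3.63] [-6.1 -3.  10.2] 0.3654 47.12 [0.5101 0.242  0.0593]
23 23.85 [-0.88  2.45  3.3 ] [-10.8  -3.3  15.6] 0.3652 47.38 [0.5083 0.2415 0.0595]
```

Run:
```python
from turn import *
fingers.gripper_to(0.55,120)
robot.line_to([.5128,.2428,.064],[180,0,47],velocity=.03)
print(robot.current_tool_pos(),robot.current_contact_force(),robot.current_time_s())
im=vision.grab_frame("side"); x,yy=proj("side",[.5113,.2416,.05])[0].astype(int)
wire("side",im,[],(x-40,yy-35,x+40,yy+35),9,"pics/n15_side.png")
nutpic("pics/hx3.png",[-45,-57,-66])
```

```text
[0.51303552 0.24279449 0.06400951] [ 0.12203297 -0.41354954  0.0033766 ] 48.2417
```

View pics/hx3.png

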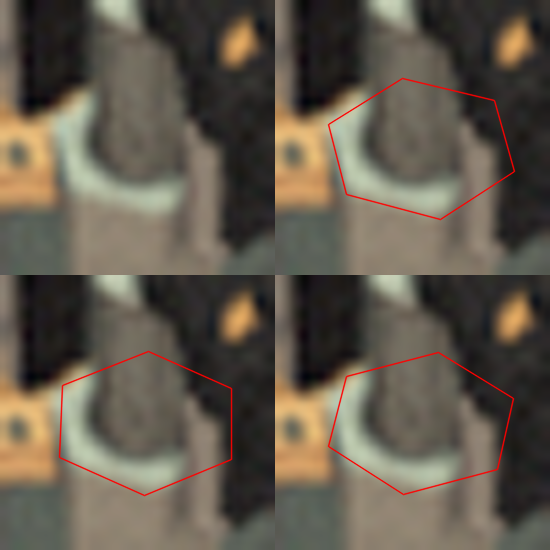

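View pics/n15_side.png

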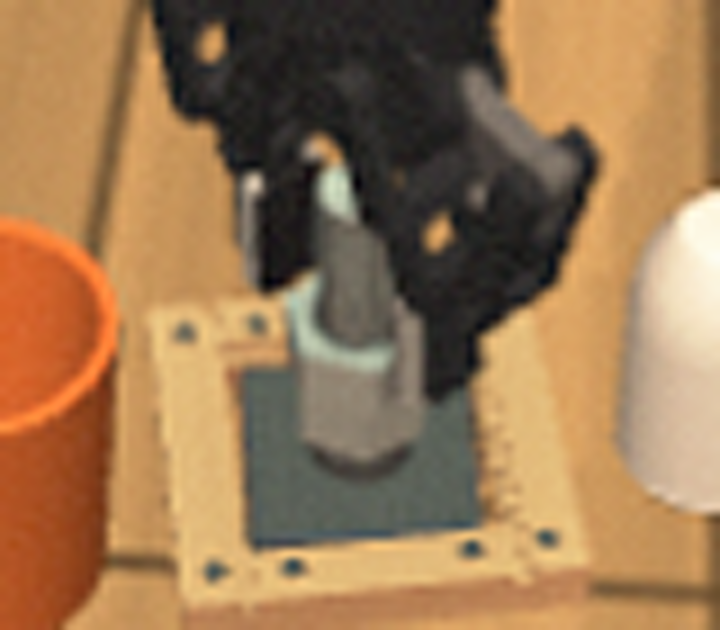

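Run:
```python
from turn import *
o=proj("side",[.5113,.2416,.05])[0].astype(int)-[40,35]
im=cv2.imread("pics/n10_side.png"); r=[]
for a in(None,-33,-45,-57,-68,-80):
    z=im.copy()
    if a is not None:
        uv=(proj("side",hexp(.512,.2485,.0577,a))-o+.5)*9-.5
        cv2.polylines(z,[np.round(uv).astype(int)],True,(0,0,255),1,cv2.LINE_AA)
    r.append(z[250:440,260:470])
cv2.imwrite("pics/n10o.png",np.vstack([np.hstack(r[:3]),np.hstack(r[3:])]))
```

```text
(no output)
```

View pics/n10o.png

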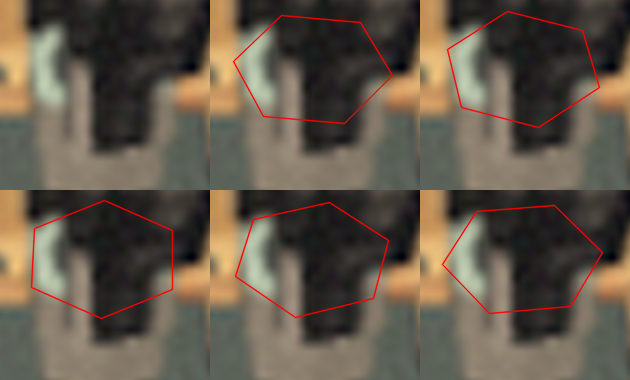

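Run:
```python
from turn import *
c=np.array([.5124,.2429]); y=45.
robot.line_to([*c,.0588],[180,0,y],velocity=.03)
fingers.gripper_to(0,120)
p0=np.array(robot.current_tool_pos()[:2]); print(robot.current_finger_gap(),p0,np.round(robot.current_torque(),2),robot.current_time_s())
cmd=c.copy(); best=0
for i in range(6):
    y-=7; robot.line_to([*cmd,.0588],[180,0,y],velocity=.004)
    M=robot.current_torque();p=np.array(robot.current_tool_pos())
    print(round(y,1),np.round(robot.current_eef_rot()[2],2),np.round(M,2),np.round(robot.current_contact_force(),1),round(robot.current_finger_gap(),4),round(robot.current_time_s(),2),np.round(p,4))
    d=p[:2]-c; cmd=c-3*d
    if M[2]<best-.8 or np.hypot(*d)>.0045: break
    best=max(best,M[2])
im=vision.grab_frame("side"); x,yy=proj("side",[.5113,.2416,.05])[0].astype(int)
wire("side",im,[],(x-40,yy-35,x+40,yy+35),9,"pics/n16_side.png")
```

```text
0.36476777120825127 [0.51222736 0.24299354] [-0.01  0.49  0.21] 48.95
38.0 38.46 [-0.27  0.72  1.91] [-3.5 -1.7  6.2] 0.3633 49.23 [0.5118 0.2429 0.0593]
31.0 32.1 [-0.67  1.5   4.55] [-7.  -3.9 10.5] 0.3624 49.84 [0.5119 0.2431 0.0593]
24.0 25.0 [0.07 0.6  3.93] [-3.4 -1.5  7.2] 0.3622 50.15 [0.5135 0.244  0.0596]
17.0 17.47 [ 1.29 -2.84  2.41] [11.5  6.2 -4.7] 0.3622 51.71 [0.516  0.2444 0.0604]
```

View pics/n16_side.png

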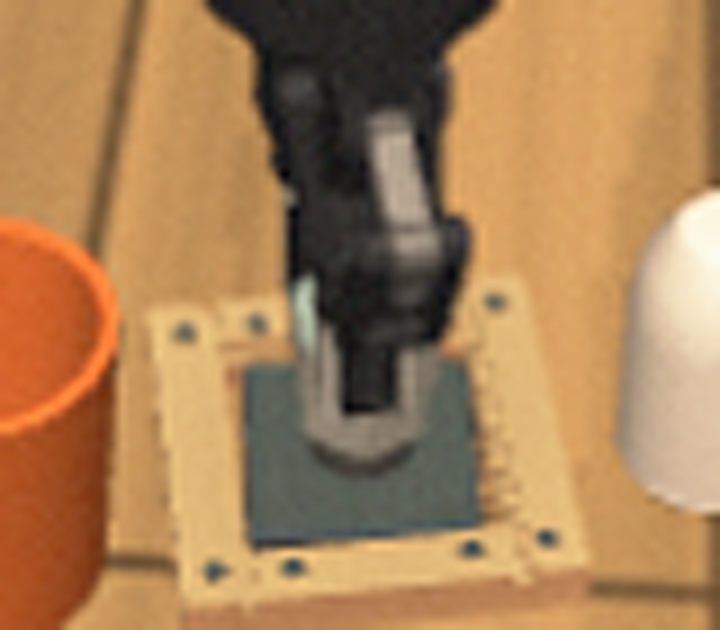

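Run:
```python
from turn import *
fingers.gripper_to(0.7,120)
robot.line_to([.5128,.2432,.075],[180,0,17],velocity=.06)
print(robot.current_tool_pos(),robot.current_contact_force(),robot.current_time_s())
im=vision.grab_frame("side"); x,yy=proj("side",[.5113,.2416,.05])[0].astype(int)
wire("side",im,[],(x-40,yy-35,x+40,yy+35),9,"pics/n17_side.png")
nutpic("pics/hx4.png",[-45,-57,-69])
```

```text
[0.51326894 0.24339757 0.07563944] [-0.16909856  0.31758326 -0.06608391] 52.5833
```

View pics/n17_side.png

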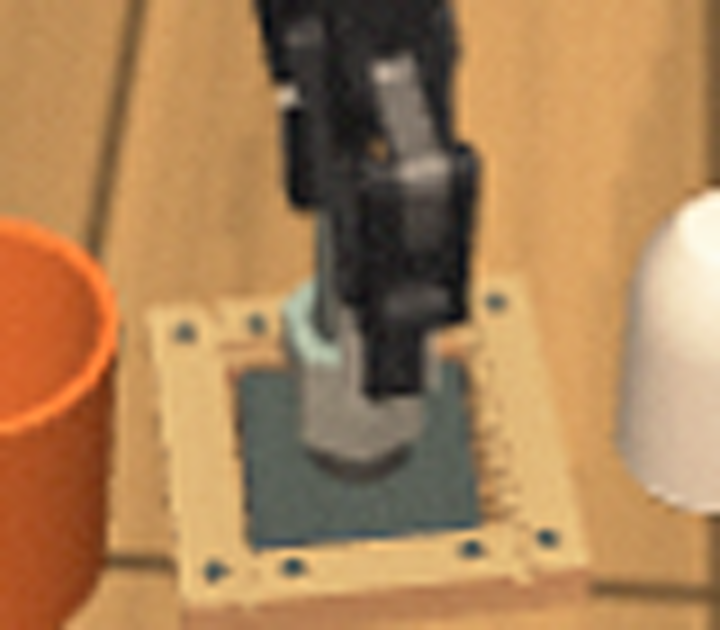

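View pics/hx4.png

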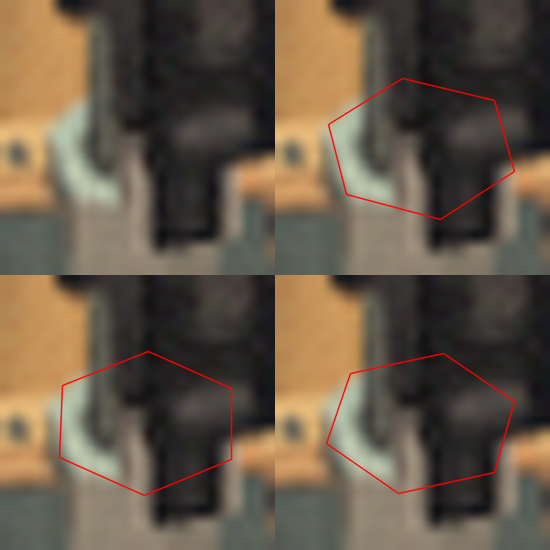

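Run:
```python
from turn import *
c=[.5124,.2430]
robot.line_to([*c,.0590],[180,0,48],velocity=.05)
fingers.gripper_to(0,120)
print(robot.current_finger_gap(),np.round(robot.current_torque(),2),robot.current_time_s())
for y in(38,30,26):
    robot.line_to([*c,.0590],[180,0,y],velocity=.01)
    M=robot.current_torque()[2]; t=robot.current_time_s(); p=robot.current_tool_pos()
    print(y,round(M,2),np.round(p,4),round(robot.current_finger_gap(),3),round(t,2))
    if M>4 or t>55.3 or np.hypot(p[0]-c[0],p[1]-c[1])>.002: break
fingers.gripper_to(0.6,120)
robot.line_to([*c,.125],velocity=.1)
print(robot.current_time_s(),robot.current_contact_force())
for n in("side","top"): cv2.imwrite(f"pics/end_{n}.png",vision.grab_frame(n)[:,:,::-1])
nutpic("pics/hx5.png",[-45,-57,-33])
print(robot.current_time_s())
```

```text
0.3625263401185919 [0.09 0.56 0.33] 53.75
38 1.6 [0.5125 0.2435 0.0598] 0.362 54.08
30 3.33 [0.5123 0.2435 0.0598] 0.366 54.37
26 2.97 [0.514  0.2443 0.0602] 0.364 54.62
55.7583 [ 9.20415693e-02 -2.18555172e-04 -8.71145303e-01]
55.9083
```

View pics/hx5.png

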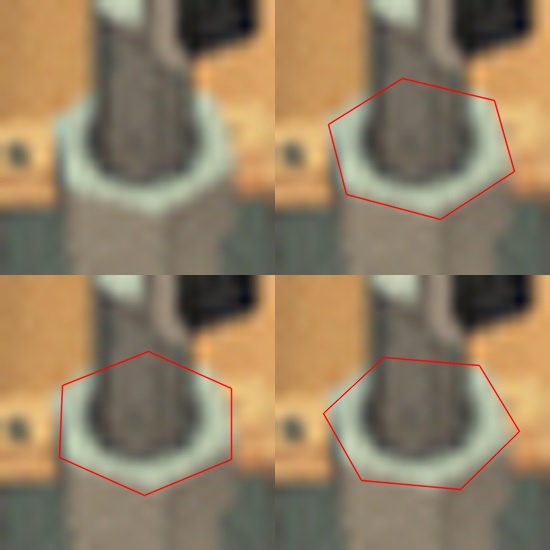

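View pics/end_side.png

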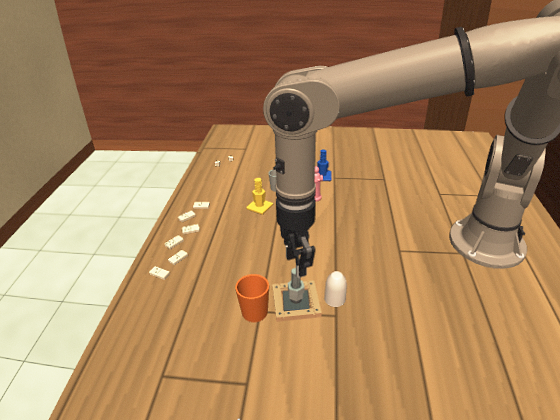

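Run:
```python
from station import workorder,robot
print(workorder.close_job(),robot.current_time_s())
```

```text
the job is handed in; nothing more can be done
the job is handed in; nothing more can be done
```

I handed the job in at about 56 s with the foot standing in the frame. The upper nut is down against the lower nut, but I can't confirm it is firmly tight.

**What I did:** I carried the foot by its stud, set it flat in the frame and let go. Then I took the upper nut by its flats and ran it down clockwise in several strokes, ending with five tightening pulls.

**What the last checks showed:**
- **Torque:** the five pulls peaked at about 3.3, 2.2, 3.6, 4.6 and 3.3 N m.
- **Foot and bystanders:** the foot was upright with its plate in the pocket. It had turned about 4° within the pocket's clearance. The cup and salt stood where they were. I made no final measurement of the saint or tumbler, which the arm partly hid in the last picture. The gripper was open and clear of everything.

**What disagreed or failed:**
- **Nut angle:** the jaws slid off the nut sideways on some pulls. On the first pull the torque briefly reversed, so I may have backed the nut off a little. Each time I let go, the nut stood at nearly the same angle, only about 10–15° further on than before the pulls.
- **Turn count:** the jaw rotation I commanded and the drop of the nut in the pictures do not agree. I cannot say for sure that the nut passed 0.4–0.8 rad beyond touching.
- **Camera mismatch:** the two cameras differed by up to 12 mm in y, well beyond the stated 2 mm. I placed the foot by comparing foot and frame within the same picture, and located the stud by touch.

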